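Polish a batch of carved fish in the hand-turned pan

TASK

Lift the cover off the polishing pan and lay it on the round cork mat, put every carved fish from the wooden tray into the pan, set the cover back on properly, and then turn the crank at least one full turn anticlockwise (seen from above) with the cover on. After that lay the cover on the mat again and put all the fish back in the tray, leaving the cover on the mat and the mallet, gouge and jar where they are. Do not turn the pan while it is uncovered.

Things in the scene. Friction and masses are not known exactly. Their poses are not given: they have to be found in the camera images.
- pan (a joint): the pan's turning angle about its vertical axis, rad; it starts between 0 and 0.3 and grows anticlockwise seen from above, and can go on to 14. About 1 N at the crank turns it, and it stays where it is left
- pan_floor (a point): centre of the floor of the polishing pan, on its turning axis, 30 mm above the bench. The pan is the part of a dark steel disc, 268 mm across, inside a round wall 176 mm across inside, 184 mm outside, 12 mm high; the disc outside the wall is as high as the floor. z is up; the frame turns with the pan; the crank stands along +x
- crank_top (a point): top centre of the pan's crank: an upright dark wooden handle 20 mm thick on the disc outside the pan, 118 mm from the turning axis; top 112 mm above the bench, 39 mm above the top of the seated cover. It is a sleeve spinning freely on its pin, so the gripper can keep its direction while carrying it round
- cover: loose aluminium cover of the pan: a round hood open below, 202 mm across outside, 196 mm inside, its flat top 43 mm above its lower edge (38 mm inside); on the top a dark wooden knob 30 mm thick, 40 mm high, up to 83 mm. 0.2 kg. Origin: centre of its lower edge, z up. It drops over the pan's wall with 6 mm play all round; seated, its origin is at pan_floor, as at the start
- mat: a round cork mat fixed to the bench, 210 mm in diameter and 4 mm thick, to the left or right of the pan; origin at the centre of its underside
- tray: a shallow dark wooden tray fixed to the bench, 230 mm (its x) by 240 mm (its y) outside, walls 6 mm thick and 22 mm high, inner floor 6 mm above the bench; origin at the centre of its underside. It lies on the other side of the pan from the mat and holds the fish at the start
- fish1: a carved wooden fish, pale bare wood, mass about 40 g; 66 mm long (its x axis, head to -x, tail to +x), 28 mm wide (y), 29 mm high (z), flat underneath, thickest 3 mm ahead of its middle; its origin is the centre of its underside. All four are alike; only two or three are there at a time.
- fish2: a carved wooden fish, pale bare wood, mass about 40 g; 66 mm long (its x axis, head to -x, tail to +x), 28 mm wide (y), 29 mm high (z), flat underneath, thickest 3 mm ahead of its middle; its origin is the centre of its underside. All four are alike; only two or three are there at a time.
- fish3: a carved wooden fish, pale bare wood, mass about 40 g; 66 mm long (its x axis, head to -x, tail to +x), 28 mm wide (y), 29 mm high (z), flat underneath, thickest 3 mm ahead of its middle; its origin is the centre of its underside. All four are alike; only two or three are there at a time.
- fish4: a carved wooden fish, pale bare wood, mass about 40 g; 66 mm long (its x axis, head to -x, tail to +x), 28 mm wide (y), 29 mm high (z), flat underneath, thickest 3 mm ahead of its middle; its origin is the centre of its underside. All four are alike; only two or three are there at a time.
- mallet: a dark-headed wooden carver's mallet, 190 mm long, lying at the far side of the bench; a bystander, leave it alone. Origin under the middle of its length
- gouge: a carving gouge with pale handle, 230 mm long, lying at the far side of the bench; a bystander, leave it alone. Origin under the joint of handle and blade
- jar: a small amber glass jar with steel cap, 64 mm across and 75 mm high, at the far right side; a bystander. Origin at its underside

How it is judged:
By the outcome, as a careful person would: the job done as asked, in the order asked, and still so for the second after the job is handed in, with the robot touching nothing.
Of fish1, fish2, fish3, fish4 only 2 to 3 are there at a start; the rules pass over those that are not, and their reading is None.
At some moment in a run one of fish1, fish2, fish3, fish4 may be knocked a few centimetres aside while the robot is not near it.
Once in a run the grip may slacken for a moment while it holds something.
It also fails if it takes over 210 s, if anything falls off the work surface, if the arm or the gripper's body presses on something with over 40 N, if the wrist force passes 120 N, or if a joint passes its speed limit or range.

ROBOT

A 6-joint arm with a two-finger parallel gripper is mounted at the origin on the work surface. World frame = base frame: x ahead of the robot, y to its left, z up, the work surface at z = 0. Lengths are in m, angles in degrees, forces in N, time in s.
With the tool pointing down it reaches from about 0.3 to 0.75 m from the base axis. Payload 8.5 kg.
Tool frame: the origin (TCP) lies midway between the tips of the shut fingers; the grasp point (between the pads) lies 19 mm behind it (env.grasp_offset is the distance from the TCP to the grasp point, in m); z points along the fingers, y is the line along which they close (so a half turn about z gives the same grasp; the last joint's range is limited). The gripper opens to 85 mm and grips with 20 to 120 N. Pads are 22 mm wide; open, the fingers measure 114 mm over their backs; the gripper's body (76 mm by 85 mm) begins 54 mm behind the grasp point. The pads swing forward as they close: fully open they stand 13 mm farther back than shut.
Start: joints at [-88.31, 21.807, 74.336, -0, 83.858, -12.336], TCP at [0.133, -0.534, 0.231] pointing down, gripper open.
Joint ranges: [-178.18, 178.18], [-50.72, 133.34], [12.68, 142.11], [-81.47, 261.47], [9.98, 163.14], [-165.26, 165.26]. Speed limits (degrees/s): [136.94, 136.94, 180, 180, 180, 180].

INTERFACE

Orientations are given as a 3x3 rotation matrix whose columns are the frame's x, y, z axes.
In Python, from rig import env gives the robot as it stands.
- The arm moves only by the tool servo_tool, never from a script. Its argument "deltas" is text: rows parted by semicolons, each of 7 numbers parted by spaces: the opening, from 0 (shut) to 1 (fully open), then the shift along the tool's x, y, z in mm, then the turn, a rotation vector about the tool's x, y, z in rad. A call has 1 to 8 rows; each row shifts and turns the commanded pose from where the row before left it, along the tool's axes as they then stand; what a row does not reach is not made up. A row lasts 1/12 s, in which the tool goes at most 41.7 mm and 7.16 degrees, less where a joint would pass 70% of its speed; a pose out of reach is approached as far as the arm can. A call is refused whole if a number of a shift passes 41.7 or a number of a turn 0.125, either way. A call with a gripper value outside its range is refused whole. The fingers move at their own pace and stop on an object; "newtons" is the grip in N (left out, the last holds). Time passes only in rows, so rows that do not move let the fingers close. It gives the time, the measured TCP pose, the force, the opening and the grip force at its end, in the units of the state.
- env.observe(): the state, without advancing time (a new reading comes with each control period).
- env.get_image(name): name is "scene" or "side" or "wrist"; returns a dict with "img" (400x640x3 uint8, red, green, blue), "depth" (400x640 float32, m along the optical axis (not along the pixel's ray), 0 where there is no reading), "camera_matrix" (3x3 intrinsics, pixels), "world_to_cam" (4x4, takes a point from world to camera coordinates). Camera axes: x right, y down, z forward; pixel columns grow to the right and rows downward; lengths in m; the calibration is good to about 2 mm. A picture is of the moment at which its call begins.
- env.close_job(): hands the job in; it is judged then, once.
Trained networks look in a picture, given as the dict that the camera call returned (one of the last four; its "shot" number tells which), for a name from the list of things; names that differ only in an ending like _2 or _b are one class to them, and where a whole thing is asked for, a point or a joint stands for the part that bears it (a point fixed in the world has none). Each returns a list of dicts, best first, with "conf" (0 to 1); they miss things now and then, are a little off and sometimes report something else, mostly with a low value. They report only what shows in the picture. A call takes as long as a camera call.
- env.spot_in(name, picture): "bbox" ([centre column, centre row, width, height] in pixels, round what is visible of it).
- env.spot_point(name, picture): "uv" ([column, row] in pixels: a listed point, or the origin of a listed thing).
The state is a dict: "time_s": time; "q": joint angles; "qvel": joint speeds; "joint_efforts": joint torques, N m; "position": TCP position; "tool_rot": TCP orientation; "ft_force": force on the tool from outside, world axes, zero at the start; "wrist_torque": the same for the moment, N m; "grip_width": finger opening in m; "gripper_force": force on a finger pad.
Only numpy, scipy, OpenCV 4.12 (cv2) and the standard library are available. Lean on these libraries where they do the work, as an engineer would, in place of code of your own. Each camera call takes 0.05 s, during which the arm holds its last target. There are 200 camera calls.

## Working session

There is one attempt and no reset: what is moved stays moved. The work goes in short steps, Python scripts to look and compute and a tool call to move; the robot and the scene stay as the last step left them, time stands still between calls to the robot, and variables do not carry over. Pictures are saved under pics/ and viewed, at most 14 in all, crops included, and the job is handed in when it is done.

Besides the shell and the picture viewer there is one more tool, called after ">>>" as a command line: name --argument value ..., lists and objects as JSON in quotes. servo_tool: Moves the arm, as the interface text tells. Its arguments: {"type":"object","properties":{"deltas":{"type":"string"},"newtons":{"type":"number"}},"required":["deltas"]}

```bash
ls; mkdir -p pics; cat > h.py <<'E'
from rig import env
import numpy as np, cv2
def snap(n,save=None):
    p=env.get_image(n)
    if save: cv2.imwrite(f'pics/{save}.png',p['img'][:,:,::-1])
    return p
def ray(p,uv):
    K=p['camera_matrix'];T=np.array(p['world_to_cam']);R=T[:3,:3];t=T[:3,3]
    d=R.T@np.linalg.solve(K,[uv[0],uv[1],1.]); return -R.T@t,d
def at_z(p,uv,z):
    c,d=ray(p,uv); return c+d*(z-c[2])/d[2]
def at_d(p,uv):
    c,d=ray(p,uv); u,v=int(round(uv[0])),int(round(uv[1]))
    w=p['depth'][max(v-2,0):v+3,max(u-2,0):u+3]; w=w[w>0]
    return c+d*np.median(w) if w.size else None
def cloud(p):
    K=p['camera_matrix'];T=np.array(p['world_to_cam']);R=T[:3,:3];t=T[:3,3]
    v,u=np.mgrid[0:400,0:640]; D=p['depth']
    P=np.stack([(u-K[0,2])/K[0,0]*D,(v-K[1,2])/K[1,1]*D,D],-1)
    W=(P-t)@R; W[D<=0]=np.nan; return W
E
python3 - <<'E'
from h import *
np.set_printoptions(precision=3,suppress=True)
o=env.observe(); print(o['position'],o['tool_rot'],o['time_s'],o['grip_width'],env.grasp_offset)
for c in['scene','side','wrist']:
    p=snap(c,c+'0'); print(c,ray(p,(320,200)))
    for n in['pan_floor','crank_top','cover','mat','tray','fish1','mallet','gouge','jar']:
        for r in env.spot_point(n,p)[:4]:
            if r['conf']>.3: print(n,round(r['conf'],2),np.array(r['uv']),at_d(p,r['uv']))
ims=[cv2.imread(f'pics/{c}0.png') for c in['scene','side','wrist']]
E
```

```text
pics
[ 0.133 -0.533  0.231] [[ 0.97   0.242 -0.   ]
 [ 0.242 -0.97   0.001]
 [ 0.    -0.001 -1.   ]] 0.0 0.08540647042502189 0.0187
scene (array([ 1.458, -0.24 ,  0.974]), array([-0.701,  0.206, -0.683]))
crank_top 0.59 [352.3 198.8] [0.587 0.099 0.109]
cover 0.89 [305.3 226.3] [ 0.615 -0.029  0.073]
cover 0.36 [411.4 197.4] [0.521 0.3   0.006]
mat 0.68 [183.5 220.5] [ 0.444 -0.323  0.004]
tray 0.9 [410.7 195.1] [0.512 0.302 0.006]
fish1 0.65 [406.5 209.8] [0.582 0.258 0.026]
fish1 0.57 [388.7 184.8] [0.479 0.247 0.03 ]
fish1 0.5 [423.9 178.8] [0.471 0.358 0.02 ]
mallet 0.74 [420.9 268.9] [0.783 0.209 0.032]
gouge 0.74 [313.2 303.4] [ 0.793 -0.057  0.004]
jar 0.77 [220.  293.2] [ 0.739 -0.26   0.044]
side (array([0.063, 0.831, 0.741]), array([ 0.439, -0.716, -0.543]))
crank_top 0.94 [297.1 216.6] [0.582 0.099 0.112]
cover 0.96 [323.3 219.3] [0.545 0.028 0.072]
mat 0.73 [403.8 189.7] [ 0.448 -0.329  0.005]
tray 0.67 [278.3 314. ] [0.495 0.316 0.005]
fish1 0.79 [284.  340.6] [0.431 0.384 0.027]
fish1 0.64 [302.7 303.7] [0.455 0.275 0.022]
mallet 0.59 [220.2 255. ] [0.722 0.252 0.036]
gouge 0.8 [272.3 202.4] [ 0.786 -0.057  0.001]
jar 0.9 [327.9 182.4] [ 0.683 -0.235  0.014]
wrist (array([ 0.204, -0.517,  0.373]), array([-0.271, -0.08 , -0.959]))
```

View pics/scene0.png

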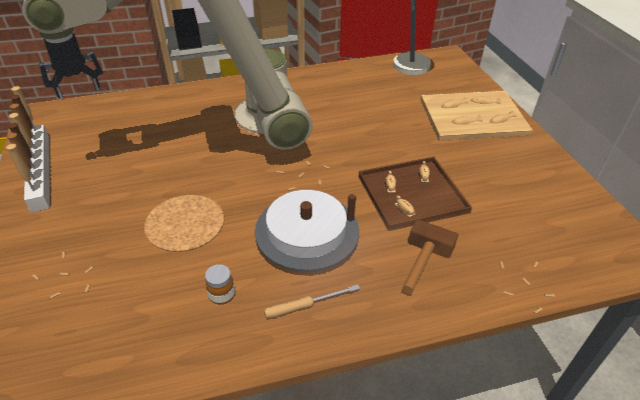

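View pics/side0.png

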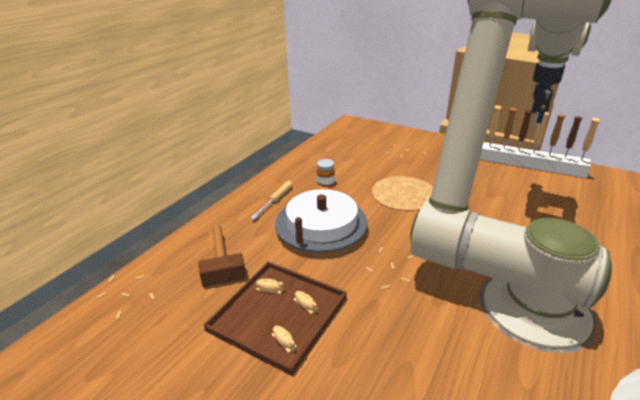

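```bash
python3 - <<'E'
from h import *
from scipy import ndimage
from scipy.optimize import least_squares
np.set_printoptions(precision=4,suppress=True)
def circ(P):
    f=lambda a:np.hypot(P[:,0]-a[0],P[:,1]-a[1])-a[2]
    return least_squares(f,[*P.mean(0)[:2],.1],loss='soft_l1',f_scale=.003).x
for c in['scene','side']:
    p=snap(c); W=cloud(p); I=p['img'].astype(int)
    x,y,z=W[...,0],W[...,1],W[...,2]
    near=np.hypot(x-.558,y+.02)<.16
    for lo,hi,nm in[(.068,.078,'covertop'),(.025,.036,'disc'),(.108,.118,'knobtop/crank')]:
        m=near&(z>lo)&(z<hi); L,k=ndimage.label(m)
        for i in range(1,k+1):
            s=W[L==i]
            if len(s)<25: continue
            print(c,nm,len(s),s.mean(0),s.min(0),s.max(0), s[:,2].std())
    m=near&(z>.068)&(z<.078); e=m&~ndimage.binary_erosion(m)
    print('circle cover',circ(W[e]))
    m=(np.hypot(x-.446,y+.326)<.125)&(I[...,0]-I[...,2]>45)&(abs(z)<.02)
    if m.any():
        e=m&~ndimage.binary_erosion(m);print('mat',m.sum(),W[m].mean(0),circ(W[e]))
    m=(np.abs(x-.5)<.13)&(np.abs(y-.31)<.13)&(z>.012)&(z<.045)&(I.sum(-1)>330)
    L,k=ndimage.label(m)
    for i in range(1,k+1):
        s=W[L==i]
        if len(s)>40: print(c,'fish',len(s),s.mean(0),s.max(0)-s.min(0))
E
```

```text
scene covertop 3451 [ 0.5901 -0.0223  0.074 ] [ 0.4791 -0.1207  0.068 ] [0.6859 0.0804 0.078 ] 0.0018356267332766665
scene covertop 25 [0.5862 0.0967 0.0725] [0.5791 0.089  0.0681] [0.5912 0.1086 0.0776] 0.0030126904598370614
scene disc 2072 [ 0.6471 -0.038   0.0311] [ 0.4735 -0.1527  0.025 ] [0.7174 0.1142 0.036 ] 0.00209217540648298
scene knobtop/crank 41 [0.5825 0.0979 0.1117] [0.5719 0.0897 0.108 ] [0.5919 0.1085 0.1159] 0.0022463078738571675
scene knobtop/crank 91 [ 0.5846 -0.0209  0.1138] [ 0.5684 -0.0343  0.1082] [ 0.5985 -0.0065  0.117 ] 0.0018747432457065206
circle cover [ 0.5806 -0.0208  0.09  ]
mat 4867 [ 0.4549 -0.3274  0.0044] [ 0.4461 -0.3262  0.1217]
scene fish 109 [0.4507 0.3664 0.031 ] [0.0853 0.0415 0.0272]
scene fish 113 [0.468  0.2566 0.0305] [0.0684 0.0272 0.0268]
scene fish 133 [0.5707 0.2592 0.0309] [0.0556 0.0313 0.0279]
side covertop 2067 [ 0.5729 -0.0108  0.0722] [ 0.4784 -0.1177  0.068 ] [0.683  0.0832 0.0775] 0.0013962971029762487
side disc 1373 [0.5499 0.0389 0.0294] [ 0.4482 -0.1321  0.025 ] [0.7169 0.117  0.036 ] 0.0018458136423904815
side knobtop/crank 52 [ 0.5783 -0.0154  0.1118] [ 0.5659 -0.0294  0.108 ] [ 0.5912 -0.0023  0.1142] 0.0013919219779185582
side knobtop/crank 31 [0.5779 0.1028 0.1101] [0.5701 0.0943 0.108 ] [0.5866 0.1118 0.1121] 0.0012856300507263032
circle cover [ 0.5777 -0.0153  0.0968]
mat 2043 [ 0.4567 -0.3147  0.0029] [ 0.4571 -0.3252  0.1151]
side fish 244 [0.5563 0.2671 0.0267] [0.0626 0.0337 0.0259]
side fish 246 [0.4537 0.2671 0.0274] [0.0634 0.0317 0.0261]
side fish 295 [0.4382 0.3763 0.0282] [0.0653 0.034  0.0278]
```

The scene shows the cover and knob at about (305,215), the crank to its right at (352,205), the mat on the left at (184,221), and the tray on the right with three fish. The side view agrees. Next I'll square the tool and move over the cover.

>>> servo_tool --deltas "1 0 0 -10 0 0 0.122;1 0 0 -10 0 0 0.122;1 25 -28.5 0 0 0 0;1 25 -28.5 0 0 0 0;1 25 -28.5 0 0 0 0;1 25 -28.5 0 0 0 0;1 25 -28.5 0 0 0 0;1 25 -28.5 0 0 0 0"

```text
time_s: 2.27
position: [0.284, -0.3609, 0.2515]
tool_rot: [[1.0, 0.0, 0.0], [0.0, -1.0, -0.0], [0.0, 0.0, -1.0]]
ft_force: [1.4, -0.5, 1.0]
grip_width: 0.0854
gripper_force: 0.0
```

>>> servo_tool --deltas "1 25 -28.5 0 0 0 0;1 25 -28.5 0 0 0 0;1 25 -28.5 0 0 0 0;1 25 -28.5 0 0 0 0;1 25 -28.5 0 0 0 0;1 25 -28.5 0 0 0 0;1 25 -28.5 0 0 0 0;1 25 -28.5 0 0 0 0"

```text
time_s: 2.93
position: [0.484, -0.1326, 0.2515]
tool_rot: [[1.0, 0.001, 0.0], [0.001, -1.0, -0.0], [0.0, 0.0, -1.0]]
ft_force: [0.7, -1.3, 0.5]
grip_width: 0.0854
gripper_force: 0.0
```

>>> servo_tool --deltas "1 25 -28.5 0 0 0 0;1 25 -28.5 0 0 0 0;1 25 -28.5 0 0 0 0;1 25 -28.5 0 0 0 0;1 0 0 0 0 0 0;1 0 0 0 0 0 0"

```text
time_s: 3.43
position: [0.5834, -0.0188, 0.2507]
tool_rot: [[1.0, 0.004, -0.001], [0.004, -1.0, 0.0], [-0.001, -0.0, -1.0]]
ft_force: [-1.1, -0.7, 0.1]
grip_width: 0.0859
gripper_force: 0.0
```

```bash
cat >> h.py <<'E'
np.set_printoptions(precision=4,suppress=True)
def st():
    o=env.observe(); R=np.array(o['tool_rot'])
    print('t',round(o['time_s'],2),'p',o['position'],'yaw',np.degrees(np.arctan2(R[1,0],R[0,0])).round(2),'z',R[:,2],'w',round(o['grip_width'],4),'gf',np.round(o['gripper_force'],1),'F',o['ft_force'],'q',np.round(o['q'],1))
    return o
E
python3 - <<'E'
from h import *
st(); p=snap('wrist','w1')
W=cloud(p)
for n in['pan_floor','crank_top','cover']:
    for r in env.spot_point(n,p)[:2]: print(n,round(r['conf'],2),np.array(r['uv']),at_d(p,r['uv']))
from scipy import ndimage
z=W[...,2]
for lo,hi in[(.068,.078),(.106,.118)]:
    L,k=ndimage.label((z>lo)&(z<hi))
    for i in range(1,k+1):
        s=W[L==i]
        if len(s)>100:
            q=(s[:,:2]*1000).astype(np.float32); print(lo,len(s),s.mean(0),cv2.minEnclosingCircle(q))
E
```

```text
t 3.43 p [ 0.5834 -0.0188  0.2507] yaw 0.21 z [-0.0007  0.0001 -1.    ] w 0.0859 gf 0.0 F [-1.1463 -0.7487  0.1389] q [-13.5  24.6  66.6  -0.   88.8  76.3]
crank_top 0.65 [196.3 192.3] [0.581  0.0993 0.1115]
cover 0.84 [312.2 176.3] [ 0.5968 -0.0153  0.1086]
0.068 2930 [ 0.7095 -0.2551  0.0743] ((709.3929443359375, -256.74530029296875), 29.02352523803711)
0.068 24035 [ 0.5898 -0.0184  0.0722] ((582.8811645507812, -18.452966690063477), 100.76478576660156)
0.106 690 [ 0.5837 -0.0184  0.1118] ((582.8517456054688, -18.483278274536133), 14.878385543823242)
0.106 324 [0.5824 0.0991 0.1103] ((581.5376586914062, 100.24353790283203), 10.400945663452148)
```

View pics/w1.png

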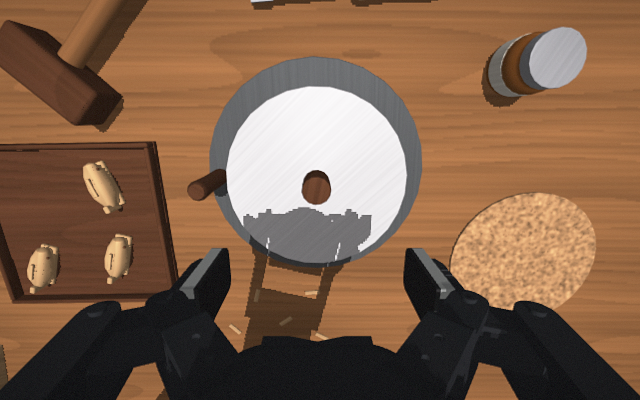

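Wrist view: cover centred at about (317,185), its knob just below the tool, with clear room on both sides. The depth heights (0.072, 0.112) match the text. Next I'll grasp and lift it.

>>> servo_tool --deltas "1 0 0 40 0 0 0;1 0 0 40 0 0 0;1 0 0 40 0 0 0;1 0 0 35 0 0 0;1 0 0 18 0 0 0;1 0 0 0 0 0 0" --newtons 60

```text
time_s: 4.13
position: [0.5805, -0.0208, 0.0747]
tool_rot: [[1.0, -0.001, -0.007], [-0.001, -1.0, 0.002], [-0.007, -0.002, -1.0]]
ft_force: [-0.5, 0.2, -0.1]
grip_width: 0.0852
gripper_force: 0.0
```

>>> servo_tool --deltas "0 0 0 0 0 0 0;0 0 0 0 0 0 0;0 0 0 0 0 0 0;0 0 0 0 0 0 0;0 0 0 0 0 0 0;0 0 0 0 0 0 0"

```text
time_s: 4.63
position: [0.5834, -0.0202, 0.08]
tool_rot: [[1.0, 0.001, 0.003], [0.001, -1.0, -0.0], [0.003, 0.0, -1.0]]
ft_force: [-1.8, -0.0, 7.2]
grip_width: 0.0287
gripper_force: 58.7
```

```bash
python3 - <<'E'
from h import *
from scipy import ndimage
st()
for c in['side','scene']:
    p=snap(c)
    W=cloud(p); I=p['img'].astype(int); x,y,z=W[...,0],W[...,1],W[...,2]
    m=(np.hypot(x-.452,y+.326)<.13)&(z<.012)&(z>-.008)&(I[...,0]>0)
    hsv=cv2.cvtColor(p['img'],cv2.COLOR_RGB2HSV)
    # cork: brighter than bench
    m&=(hsv[...,2]>165)
    m=ndimage.binary_opening(ndimage.binary_closing(m,iterations=2),iterations=3)
    L,k=ndimage.label(m); i=np.argmax(np.bincount(L[L>0]))
    mm=(L==i).astype(np.uint8)
    ct=max(cv2.findContours(mm,0,cv2.CHAIN_APPROX_NONE)[0],key=cv2.contourArea)[:,0]
    P=np.array([at_z(p,q,.004)[:2] for q in ct]).astype(np.float32)
    print(c,mm.sum(),cv2.minEnclosingCircle(P*1000),cv2.fitEllipse(P*1000))
    print([ (round(r['conf'],2),np.array(r['uv']),at_z(p,r['uv'],0.004)) for r in env.spot_point('mat',p)[:2]])
    print([ (round(r['conf'],2),np.array(r['uv']),at_z(p,r['uv'],0.0)) for r in env.spot_point('tray',p)[:2]])
E
```

```text
t 4.63 p [ 0.5834 -0.0202  0.08  ] yaw 0.05 z [ 0.0025 -0.0004 -1.    ] w 0.0287 gf 58.7 F [-1.8436 -0.0379  7.1671] q [-13.6  33.4  81.4   0.   65.   76.3]
side 1915 ((448.4928894042969, -318.32763671875), 132.0961151123047) ((473.1133728027344, -305.1298828125), (189.62985229492188, 262.94097900390625), 32.547725677490234)
[(0.72, array([402.7, 193.5]), array([ 0.4424, -0.3066,  0.004 ]))]
[(0.95, array([278.1, 313.7]), array([0.4991, 0.3124, 0.    ]))]
scene 4422 ((453.4226379394531, -325.2724304199219), 131.14389038085938) ((449.0674133300781, -324.2834167480469), (221.01194763183594, 256.91571044921875), 172.48658752441406)
[(0.81, array([181.9, 221.8]), array([ 0.4477, -0.3274,  0.004 ]))]
[(0.61, array([408.4, 195.3]), array([0.5049, 0.2991, 0.    ]))]
```

```bash
python3 - <<'E'
from h import *
from scipy.optimize import least_squares
def fit(p,roi,seed,name):
    im=cv2.medianBlur(p['img'],7); lab=cv2.cvtColor(im,cv2.COLOR_RGB2LAB).astype(float)
    x0,y0,x1,y1=roi
    sub=lab[y0:y1,x0:x1]; c=np.median(lab[seed[1]-8:seed[1]+9,seed[0]-8:seed[0]+9].reshape(-1,3),0)
    d=np.linalg.norm((sub-c)*[.7,1,1],axis=-1); d8=np.clip(d*4,0,255).astype(np.uint8)
    t,m=cv2.threshold(d8,0,1,cv2.THRESH_BINARY_INV+cv2.THRESH_OTSU)
    m=cv2.morphologyEx(m,cv2.MORPH_OPEN,np.ones((5,5),np.uint8)); m=cv2.morphologyEx(m,cv2.MORPH_CLOSE,np.ones((7,7),np.uint8))
    ct=max(cv2.findContours(m,0,cv2.CHAIN_APPROX_NONE)[0],key=cv2.contourArea)[:,0]
    w,h=x1-x0,y1-y0
    ct=ct[(ct[:,0]>1)&(ct[:,0]<w-2)&(ct[:,1]>1)&(ct[:,1]<h-2)]
    P=np.array([at_z(p,q+[x0,y0],.004)[:2] for q in ct])
    r=least_squares(lambda a:np.hypot(P[:,0]-a[0],P[:,1]-a[1])-.105,[.45,-.326],loss='soft_l1',f_scale=.003)
    print(name,c,t,r.x,'med res',np.median(abs(r.fun)),len(P))
# wrist w1: rigid camera offset from current pose
o=st(); p=snap('wrist'); Tt=np.eye(4); Tt[:3,:3]=o['tool_rot'];Tt[:3,3]=o['position']
C=np.array(p['world_to_cam'])@Tt
T1=np.eye(4);T1[:3,:3]=[[1,.004,-.001],[.004,-1,0],[-.001,0,-1]];T1[:3,3]=[.5834,-.0188,.2507]
w={'img':cv2.imread('pics/w1.png')[:,:,::-1].copy(),'camera_matrix':p['camera_matrix'],'world_to_cam':C@np.linalg.inv(T1)}
fit(w,(440,170,620,330),(530,235),'w1')
fit(snap('scene'),(120,180,245,262),(184,221),'scene')
s=snap('side'); s['img']=cv2.imread('pics/side0.png')[:,:,::-1].copy()
fit(s,(350,165,470,222),(403,192),'side')
E
```

```text
t 4.93 p [ 0.5834 -0.0202  0.0799] yaw 0.05 z [ 0.0025 -0.0004 -1.    ] w 0.0288 gf 58.7 F [-0.7054 -0.0364  7.8187] q [-13.6  33.5  81.4   0.   65.   76.3]
w1 [180. 142. 161.] 96.0 [ 0.4506 -0.3221] med res 0.002944856287678592 374
scene [172. 142. 164.] 60.0 [ 0.4445 -0.3218] med res 0.0022178111435834993 190
side [205. 138. 169.] 86.0 [ 0.4466 -0.3204] med res 0.0034363269156327397 141
```

>>> servo_tool --deltas "0 0 0 -15 0 0 0;0 0 0 -30 0 0 0;0 0 0 -30 0 0 0;0 0 0 -15 0 0 0"

```text
time_s: 5.42
position: [0.5837, -0.0203, 0.1721]
tool_rot: [[1.0, 0.001, 0.005], [0.001, -1.0, -0.001], [0.005, 0.001, -1.0]]
ft_force: [2.0, 0.0, -2.0]
grip_width: 0.0285
gripper_force: 59.8
```

>>> servo_tool --deltas "0 -13.5 30.2 0 0 0 0;0 -13.5 30.2 0 0 0 0;0 -13.5 30.2 0 0 0 0;0 -13.5 30.2 0 0 0 0;0 -13.5 30.2 0 0 0 0;0 -13.5 30.2 0 0 0 0;0 -13.5 30.2 0 0 0 0;0 -13.5 30.2 0 0 0 0"

```text
time_s: 6.08
position: [0.4741, -0.2631, 0.1686]
tool_rot: [[1.0, 0.001, 0.0], [0.001, -1.0, -0.0], [0.0, 0.0, -1.0]]
ft_force: [-0.4, -0.4, -2.5]
grip_width: 0.0286
gripper_force: 60.1
```

>>> servo_tool --deltas "0 -13.5 30.2 0 0 0 0;0 -13.5 30.2 0 0 0 0;0 0 0 0 0 0 0;0 0 0 30 0 0 0;0 0 0 30 0 0 0;0 0 0 0 0 0 0"

```text
time_s: 6.58
position: [0.4461, -0.3203, 0.1038]
tool_rot: [[1.0, 0.0, -0.006], [0.0, -1.0, 0.007], [-0.006, -0.007, -1.0]]
ft_force: [-0.3, 0.9, -3.7]
grip_width: 0.0289
gripper_force: 60.1
```

```bash
python3 - <<'E'
from h import *
st(); snap('scene','s2'); snap('wrist','w2')
a=cv2.imread('pics/s2.png')[120:320,80:400];b=cv2.imread('pics/w2.png')
cv2.imwrite('pics/c2.png',np.hstack([cv2.resize(a,(400,250)),cv2.resize(b,(400,250))]))
E
```

```text
t 6.58 p [ 0.4461 -0.3203  0.1038] yaw 0.02 z [-0.0064  0.0071 -1.    ] w 0.0289 gf 60.1 F [-0.2502  0.8945 -3.6651] q [-48.   29.1  85.1  -0.   66.3  41.9]
```

View pics/c2.png

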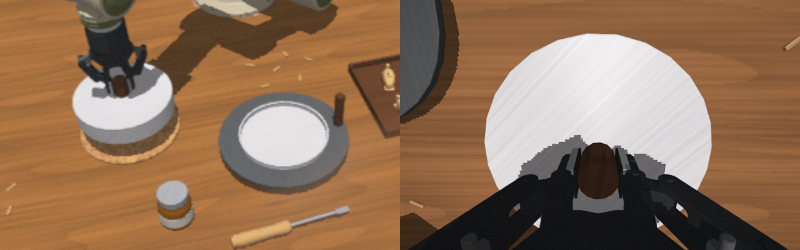

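Scene: the cover hangs level above the mat, slightly inside the cork rim, and the pan is open with its floor visible. I'll lower it and release.

>>> servo_tool --deltas "0 1 -1 25 0 0 0;0 0 0 15 0 0 0;0 0 0 7 0 0 0;0 0 0 4 0 0 0;0 0 0 0 0 0 0"

```text
time_s: 7.1
position: [0.4496, -0.3216, 0.0581]
tool_rot: [[1.0, 0.001, 0.001], [0.001, -1.0, -0.001], [0.001, 0.001, -1.0]]
ft_force: [0.5, -0.2, -2.6]
grip_width: 0.0288
gripper_force: 60.4
```

>>> servo_tool --deltas "0 0 0 3 0 0 0;0 0 0 2 0 0 0;0 0 0 0 0 0 0;0 0 0 0 0 0 0"

```text
time_s: 7.43
position: [0.4497, -0.3219, 0.054]
tool_rot: [[1.0, 0.001, 0.002], [0.001, -1.0, -0.002], [0.002, 0.002, -1.0]]
ft_force: [-0.7, 0.0, 4.5]
grip_width: 0.0285
gripper_force: 61.2
```

>>> servo_tool --deltas "1 0 0 0 0 0 0;1 0 0 0 0 0 0;1 0 0 0 0 0 0;1 0 0 0 0 0 0;1 0 0 -40 0 0 0;1 0 0 -41 0 0 0;1 0 0 -41 0 0 0;1 0 0 -41 0 0 0"

```text
time_s: 8.1
position: [0.4488, -0.321, 0.2173]
tool_rot: [[1.0, 0.001, -0.0], [0.001, -1.0, 0.0], [-0.0, -0.0, -1.0]]
ft_force: [0.6, -0.6, 0.2]
grip_width: 0.085
gripper_force: 0.0
```

>>> servo_tool --deltas "1 1 -40 -10 0 0 0;1 1 -40 -10 0 0 0;1 1 -40 -10 0 0 0;1 1 -40 -10 0 0 0;1 1 -40 -10 0 0 0;1 1 -40 0 0 0 0;1 1 -40 0 0 0 0;1 1 -40 0 0 0 0"

```text
time_s: 8.77
position: [0.4564, 0.0005, 0.2657]
tool_rot: [[1.0, 0.0, 0.001], [0.0, -1.0, -0.0], [0.001, 0.0, -1.0]]
ft_force: [1.3, 0.2, -0.4]
grip_width: 0.0854
gripper_force: 0.0
```

>>> servo_tool --deltas "1 1 -40 0 0 0 0;1 1 -40 0 0 0 0;1 1 -40 0 0 0 0;1 1 -40 0 0 0 0;1 1 -40 0 0 0 0;1 1 -40 0 0 0 0;1 1 -40 0 0 0 0;1 0 0 0 0 0 0"

```text
time_s: 9.43
position: [0.4627, 0.2842, 0.2648]
tool_rot: [[1.0, 0.006, -0.0], [0.006, -1.0, 0.002], [-0.0, -0.002, -1.0]]
ft_force: [-0.4, 0.1, -0.2]
grip_width: 0.0856
gripper_force: 0.0
```

```bash
cat >> h.py <<'E'
def fish(p,box,zlo,zhi,verbose=True):
    """pale blobs within xy box (x0,x1,y0,y1) and heights -> centre at ground, axis angle deg (head dir unknown), top"""
    from scipy import ndimage
    W=cloud(p); I=p['img'].astype(int); x,y,z=W[...,0],W[...,1],W[...,2]
    m=(x>box[0])&(x<box[1])&(y>box[2])&(y<box[3])&(z>zlo)&(z<zhi)
    L,k=ndimage.label(ndimage.binary_opening(m,iterations=2)); out=[]
    for i in range(1,k+1):
        s=W[L==i]
        if len(s)<150: continue
        (cx,cy),(w,h),a=cv2.minAreaRect((s[:,:2]*1000).astype(np.float32))
        if w<h: w,h=h,w; a+=90
        v=s[:,:2]-s[:,:2].mean(0); e,V=np.linalg.eigh(v.T@v); pa=np.degrees(np.arctan2(V[1,1],V[0,1]))
        a=(a+90)%180-90; pa=(pa+90)%180-90
        print('fish blob',len(s),'rectc',round(cx,1),round(cy,1),'size',round(w,1),round(h,1),'ang',round(a,1),'pca',round(pa,1),'ztop',np.percentile(s[:,2],98).round(4),'col',I[L==i].mean(0).round())
        out.append((cx,cy,a))
    return out
E
python3 - <<'E'
from h import *
st(); p=snap('wrist','w3')
fish(p,(.37,.63,.18,.43),.016,.05)
for r in env.spot_point('fish1',p): print(round(r['conf'],2),np.array(r['uv']),at_d(p,r['uv']))
for r in env.spot_point('tray',p): print('tray',round(r['conf'],2),np.array(r['uv']),at_z(p,r['uv'],0))
E
```

```text
t 9.43 p [0.4627 0.2842 0.2648] yaw 0.37 z [-0.0004  0.0016 -1.    ] w 0.0856 gf 0.0 F [-0.4175  0.123  -0.18  ] q [ 19.   19.8  71.8   0.1  88.4 108.6]
fish blob 2247 rectc 503.9 309.3 size 237.1 229.0 ang -89.0 pca 45.5 ztop 0.0228 col [88. 56. 40.]
fish blob 981 rectc 562.3 262.0 size 66.3 27.8 ang 23.0 pca 18.9 ztop 0.0367 col [212. 172. 123.]
fish blob 862 rectc 463.1 422.7 size 183.7 63.3 ang 21.2 pca 11.0 ztop 0.0224 col [105.  68.  47.]
fish blob 784 rectc 459.9 262.0 size 65.7 27.2 ang -13.2 pca -15.5 ztop 0.0367 col [218. 178. 127.]
fish blob 786 rectc 443.4 371.0 size 66.5 27.6 ang -12.8 pca -18.1 ztop 0.0365 col [215. 175. 125.]
fish blob 310 rectc 392.2 294.7 size 90.6 6.4 ang -89.6 pca -89.5 ztop 0.0226 col [55. 36. 26.]
0.98 [254.  179.7] [0.4522 0.3652 0.0319]
0.68 [331.3  90. ] [0.5624 0.2666 0.0331]
0.65 [333.8 168.2] [0.4683 0.2617 0.0342]
tray 0.68 [297.7 138. ] [0.5033 0.3096 0.    ]
```

View pics/w3.png

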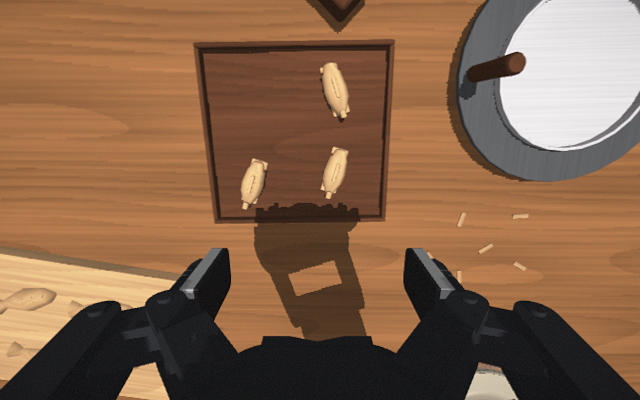

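Wrist view: three fish in the tray at (335,90), (335,172) and (254,184), with sizes and heights matching the description. The pan is open on the right. First fish: (562,262), yaw 21°.

>>> servo_tool --deltas "0.65 33 7.4 20 0 0 0;0.65 33 7.4 20 0 0 0;0.65 33 7.4 20 0 0 0;0.65 0 0 38 0 0 -0.12;0.65 0 0 38 0 0 -0.12;0.65 0 0 38 0 0 -0.12;0.65 0 0 30 0 0 0;0.65 0 0 0 0 0 0"

```text
time_s: 10.25
position: [0.56, 0.2539, 0.0557]
tool_rot: [[0.936, 0.351, -0.011], [0.351, -0.936, -0.003], [-0.011, -0.001, -1.0]]
ft_force: [-0.0, 0.5, -0.7]
grip_width: 0.0556
gripper_force: 0.0
```

```bash
python3 - <<'E'
from h import *
st(); p=snap('wrist')
fish(p,(.40,.612,.20,.42),.025,.05)
E
```

```text
t 10.25 p [0.56   0.2539 0.0557] yaw 20.53 z [-0.0108 -0.0028 -0.9999] w 0.0556 gf 0.0 F [-0.0404  0.5473 -0.6897] q [13.4 38.  76.7 -0.  65.9 82.9]
fish blob 2908 rectc 561.8 261.8 size 65.0 26.3 ang 21.0 pca 18.4 ztop 0.0365 col [236. 215. 181.]
fish blob 1355 rectc 451.3 373.6 size 51.7 17.0 ang -31.5 pca -30.0 ztop 0.0366 col [254. 251. 221.]
fish blob 466 rectc 481.8 258.8 size 22.1 14.3 ang -60.5 pca -53.1 ztop 0.0315 col [212. 170. 125.]
```

>>> servo_tool --deltas "0.65 3.4 -6 20 0 0 0;0.65 0 0 15 0 0 0;0.65 0 0 6 0 0 0;0.65 0 0 0 0 0 0;0.65 0 0 0 0 0 0"

```text
time_s: 10.72
position: [0.5647, 0.2631, 0.0223]
tool_rot: [[0.936, 0.352, 0.003], [0.352, -0.936, 0.001], [0.003, 0.0, -1.0]]
ft_force: [-1.0, -0.7, 0.8]
grip_width: 0.0561
gripper_force: 0.0
```

>>> servo_tool --deltas "0 0 0 0 0 0 0;0 0 0 0 0 0 0;0 0 0 0 0 0 0;0 0 0 0 0 0 0;0 0 0 0 0 0 0" --newtons 50

```text
time_s: 11.13
position: [0.5645, 0.2634, 0.022]
tool_rot: [[0.936, 0.353, 0.003], [0.353, -0.936, 0.0], [0.003, 0.0, -1.0]]
ft_force: [-0.9, -0.7, 6.4]
grip_width: 0.0268
gripper_force: 49.7
```

Grip is high (TCP 0.022), so I'll reopen, go lower and regrip.

>>> servo_tool --deltas "0.65 0 0 0 0 0 0;0.65 0 0 0 0 0 0;0.65 0 0 0 0 0 0;0.65 -2.5 0 6 0 0 0;0.65 0 0 5 0 0 0;0.65 0 0 0 0 0 0;0.65 0 0 0 0 0 0"

```text
time_s: 11.72
position: [0.5611, 0.2624, 0.0087]
tool_rot: [[0.936, 0.353, -0.001], [0.353, -0.936, -0.0], [-0.001, -0.0, -1.0]]
ft_force: [0.7, -0.2, 0.3]
grip_width: 0.0555
gripper_force: 0.0
```

>>> servo_tool --deltas "0 0 0 0 0 0 0;0 0 0 0 0 0 0;0 0 0 0 0 0 0;0 0 0 0 0 0 0;0 0 0 0 0 0 0"

```text
time_s: 12.13
position: [0.5616, 0.2626, 0.0097]
tool_rot: [[0.936, 0.353, 0.001], [0.353, -0.936, 0.0], [0.001, 0.0, -1.0]]
ft_force: [0.8, -0.3, 2.0]
grip_width: 0.0269
gripper_force: 49.3
```

```bash
python3 - <<'E'
from h import *
st(); p=snap('wrist','w4'); fish(p,(.40,.612,.20,.42),.025,.05)
E
```

```text
t 12.13 p [0.5616 0.2626 0.0097] yaw 20.67 z [ 0.0008  0.0002 -1.    ] w 0.0269 gf 49.3 F [ 0.7802 -0.2743  1.9962] q [14.1 41.6 78.5  0.  59.9 83.5]
fish blob 6986 rectc 563.1 262.5 size 51.1 49.8 ang -24.2 pca 17.3 ztop 0.0475 col [181. 161. 135.]
fish blob 785 rectc 458.8 375.2 size 42.6 7.6 ang -37.5 pca -36.6 ztop 0.0313 col [254. 247. 205.]
```

>>> servo_tool --deltas "0 0 0 -30 0 0 0;0 0 0 -40 0 0 0;0 0 0 -40 0 0 0;0 0 0 -40 0 0 0;0 -11.3 32.6 0 0 0 0;0 -11.3 32.6 0 0 0 0;0 -11.3 32.6 0 0 0 0;0 -11.3 32.6 0 0 0 0"

```text
time_s: 12.85
position: [0.5647, 0.1232, 0.1593]
tool_rot: [[0.935, 0.354, -0.0], [0.354, -0.935, -0.0], [-0.0, -0.0, -1.0]]
ft_force: [1.2, -0.8, -0.0]
grip_width: 0.0277
gripper_force: 49.0
```

>>> servo_tool --deltas "0 -11.3 32.6 0 0 0 0;0 -11.3 32.6 0 0 0 0;0 -11.3 32.6 0 0 0 0;0 0 0 40 0 0 0;0 0 0 40 0 0 0;0 0 0 0 0 0 0;0 0 0 0 0 0 0"

```text
time_s: 13.43
position: [0.5672, 0.0212, 0.0786]
tool_rot: [[0.936, 0.353, -0.004], [0.353, -0.936, 0.001], [-0.003, -0.002, -1.0]]
ft_force: [-0.2, 0.2, 0.6]
grip_width: 0.0274
gripper_force: 49.0
```

```bash
python3 - <<'E'
from h import *
st(); p=snap('wrist','w5')
W=cloud(p);z=W[...,2]; m=(np.hypot(W[...,0]-.583,W[...,1]+.018)<.08)&(z<.05); print('floor',np.nanmedian(z[m]))
m=(z>.037)&(z<.048)&(np.hypot(W[...,0]-.583,W[...,1]+.018)<.11); s=W[m][:,:2]; print('wall',len(s))
from scipy.optimize import least_squares
r=least_squares(lambda a:np.hypot(s[:,0]-a[0],s[:,1]-a[1])-.090,[.583,-.018],loss='soft_l1',f_scale=.002); print(r.x,np.median(abs(r.fun)))
E
```

```text
t 13.43 p [0.5672 0.0212 0.0786] yaw 20.67 z [-0.004   0.0007 -1.    ] w 0.0274 gf 49.0 F [-0.1569  0.2316  0.5728] q [-9.8 32.4 83.9  0.  63.9 59.5]
floor 0.029925778855881584
wall 5494
[ 0.5843 -0.017 ] 0.0013018984599072886
```

>>> servo_tool --deltas "0 0 0 25 0 0 0;0 0 0 12 0 0 0;0 0 0 6 0 0 0;0 0 0 0 0 0 0;0 0 0 0 0 0 0"

```text
time_s: 13.9
position: [0.5689, 0.0212, 0.0381]
tool_rot: [[0.935, 0.354, 0.003], [0.354, -0.935, -0.0], [0.002, 0.001, -1.0]]
ft_force: [0.2, 0.8, -0.4]
grip_width: 0.027
gripper_force: 49.0
```

>>> servo_tool --deltas "0.5 0 0 0 0 0 0;0.5 0 0 0 0 0 0;0.5 0 0 0 0 0 0;0.5 0 0 0 0 0 0;0.5 0 0 -30 0 0 0;0.5 0 0 -40 0 0 0;0.5 0 0 -40 0 0 0;0.5 0 0 -40 0 0 0"

```text
time_s: 14.57
position: [0.5675, 0.0211, 0.1883]
tool_rot: [[0.936, 0.353, -0.0], [0.353, -0.936, 0.0], [-0.0, -0.0, -1.0]]
ft_force: [0.7, 0.7, 0.8]
grip_width: 0.0425
gripper_force: 0.0
```

```bash
python3 - <<'E'
from h import *
st(); p=snap('wrist','w6'); fish(p,(.5,.67,-.1,.07),.044,.075)
fish(p,(.40,.612,.20,.42),.025,.05)
E
```

```text
t 14.57 p [0.5675 0.0211 0.1883] yaw 20.67 z [-0.0004  0.     -1.    ] w 0.0425 gf 0.0 F [0.6533 0.6775 0.7844] q [-9.8 25.5 75.6 -0.  78.9 59.5]
fish blob 1376 rectc 570.8 20.0 size 65.9 26.9 ang 20.7 pca 18.4 ztop 0.0604 col [210. 169. 121.]
fish blob 1015 rectc 459.1 261.0 size 64.0 25.7 ang -13.9 pca -14.1 ztop 0.0362 col [203. 161. 115.]
```

View pics/w6.png

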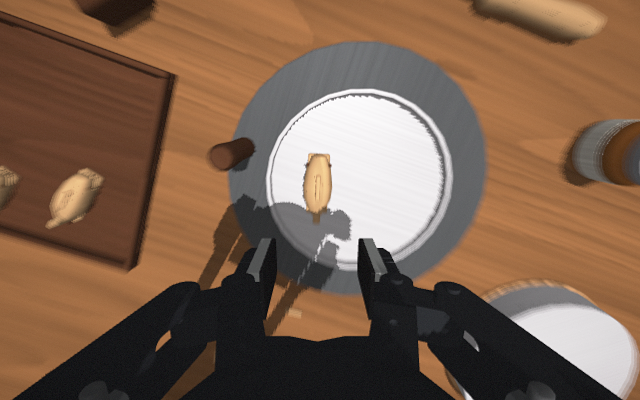

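The first fish lies flat in the pan at about (318,183), inside the wall. Second fish next.

>>> servo_tool --deltas "0.65 -2.3 -37.7 0 0 0 0;0.65 -2.3 -37.7 0 0 0 0;0.65 -2.3 -37.7 0 0 0 0;0.65 -2.3 -37.7 0 0 0 0;0.65 -2.3 -37.7 0 0 0 0;0.65 -2.3 -37.7 0 0 0 0;0.65 -2.3 -37.7 0 0 0 0;0.65 0 0 25 0 0 0.121"

```text
time_s: 15.28
position: [0.4587, 0.2677, 0.1649]
tool_rot: [[0.97, 0.243, 0.008], [0.243, -0.97, 0.004], [0.008, -0.002, -1.0]]
ft_force: [0.6, -0.1, -0.5]
grip_width: 0.0553
gripper_force: 0.0
```

>>> servo_tool --deltas "0.65 0 0 25 0 0 0.121;0.65 0 0 25 0 0 0.121;0.65 0 0 25 0 0 0.121;0.65 0 0 25 0 0 0.121;0.65 0 0 0 0 0 0;0.65 0 0 0 0 0 0"

```text
time_s: 15.78
position: [0.4595, 0.2622, 0.0611]
tool_rot: [[0.971, -0.238, -0.002], [-0.238, -0.971, -0.001], [-0.002, 0.001, -1.0]]
ft_force: [-0.5, 1.1, -0.8]
grip_width: 0.0554
gripper_force: 0.0
```

```bash
python3 - <<'E'
from h import *
st(); p=snap('wrist','w7'); fish(p,(.40,.612,.20,.42),.025,.05)
E
```

```text
t 15.78 p [0.4595 0.2622 0.0611] yaw -13.79 z [-0.0018 -0.0006 -1.    ] w 0.0554 gf 0.0 F [-0.5084  1.106  -0.8338] q [ 16.9  30.6  91.4  -0.   58.  120.7]
fish blob 2710 rectc 459.0 261.6 size 64.9 26.0 ang -15.0 pca -15.5 ztop 0.0365 col [236. 216. 183.]
fish blob 718 rectc 448.4 349.8 size 29.6 16.6 ang -67.2 pca -54.0 ztop 0.0359 col [254. 252. 226.]
```

>>> servo_tool --deltas "0.65 0 0 25 0 0 0;0.65 0 0 20 0 0 0;0.65 0 0 6 0 0 0;0.65 0 0 0 0 0 0;0 0 0 0 0 0 0;0 0 0 0 0 0 0;0 0 0 0 0 0 0;0 0 0 0 0 0 0"

```text
time_s: 16.5
position: [0.4607, 0.2626, 0.0121]
tool_rot: [[0.97, -0.241, 0.003], [-0.241, -0.97, 0.001], [0.003, -0.002, -1.0]]
ft_force: [-0.3, 0.1, 6.5]
grip_width: 0.0272
gripper_force: 50.5
```

>>> servo_tool --deltas "0 0 0 0 0 0 0;0 0 0 -30 0 0 0;0 0 0 -40 0 0 0;0 0 0 -40 0 0 0;0 0 0 -40 0 0 0;0 18.7 28.4 0 0 0 0;0 18.7 28.4 0 0 0 0;0 18.7 28.4 0 0 0 0"

```text
time_s: 17.17
position: [0.4938, 0.1652, 0.1621]
tool_rot: [[0.971, -0.24, 0.003], [-0.24, -0.971, 0.0], [0.003, -0.001, -1.0]]
ft_force: [0.8, -0.5, 0.0]
grip_width: 0.027
gripper_force: 49.5
```

>>> servo_tool --deltas "0 18.7 28.4 0 0 0 0;0 18.7 28.4 0 0 0 0;0 18.7 28.4 0 0 0 0;0 18.7 28.4 0 0 0 0;0 18.7 28.4 0 0 0 0;0 18.7 28.4 0 0 0 0;0 18.7 28.4 0 0 0 0;0 0 0 0 0 0 0"

```text
time_s: 17.83
position: [0.5741, -0.0638, 0.161]
tool_rot: [[0.969, -0.246, 0.002], [-0.246, -0.969, -0.002], [0.003, 0.001, -1.0]]
ft_force: [-0.4, 0.7, -0.3]
grip_width: 0.0272
gripper_force: 49.5
```

>>> servo_tool --deltas "0 0 0 40 0 0 0;0 0 0 40 0 0 0;0 0 0 0 0 0 0;0 0 0 0 0 0 0"

```text
time_s: 18.17
position: [0.5719, -0.0581, 0.0804]
tool_rot: [[0.97, -0.241, -0.003], [-0.241, -0.97, 0.001], [-0.003, -0.0, -1.0]]
ft_force: [0.1, -0.3, 1.2]
grip_width: 0.0275
gripper_force: 49.5
```

```bash
python3 - <<'E'
from h import *
st(); p=snap('wrist','w8'); fish(p,(.5,.67,-.1,.07),.044,.12)
E
```

```text
t 18.17 p [ 0.5719 -0.0581  0.0804] yaw -13.97 z [-0.0026  0.0009 -1.    ] w 0.0275 gf 49.5 F [ 0.1241 -0.3148  1.1829] q [-17.6  32.8  82.6   0.   64.7  86.4]
fish blob 8439 rectc 572.7 -58.3 size 59.5 53.0 ang 23.2 pca -15.1 ztop 0.1178 col [120.  99.  76.]
fish blob 2742 rectc 574.3 19.2 size 60.4 24.2 ang 20.2 pca 24.7 ztop 0.0604 col [196. 159. 114.]
```

>>> servo_tool --deltas "0 0 0 25 0 0 0;0 0 0 12 0 0 0;0 0 0 6 0 0 0;0 0 0 0 0 0 0;0.5 0 0 0 0 0 0;0.5 0 0 0 0 0 0;0.5 0 0 0 0 0 0;0.5 0 0 0 0 0 0"

```text
time_s: 18.88
position: [0.5729, -0.0586, 0.0382]
tool_rot: [[0.97, -0.242, 0.001], [-0.242, -0.97, -0.0], [0.002, 0.0, -1.0]]
ft_force: [-0.4, 0.4, 0.1]
grip_width: 0.0428
gripper_force: 0.0
```

>>> servo_tool --deltas "0.5 0 0 -30 0 0 0;0.5 0 0 -40 0 0 0;0.5 0 0 -40 0 0 0;0.5 0 0 -40 0 0 0;0.65 -19 -32 0 0 0 0;0.65 -19 -32 0 0 0 0;0.65 -19 -32 0 0 0 0;0.65 -19 -32 0 0 0 0"

```text
time_s: 19.55
position: [0.529, 0.0853, 0.188]
tool_rot: [[0.97, -0.243, 0.001], [-0.243, -0.97, 0.0], [0.001, -0.0, -1.0]]
ft_force: [1.3, -0.0, -0.1]
grip_width: 0.0554
gripper_force: 0.0
```

>>> servo_tool --deltas "0.65 -19 -32 0 0 0 0;0.65 -19 -32 0 0 0 0;0.65 -19 -32 0 0 0 0;0.65 -19 -32 0 0 0 0;0.65 -19 -32 0 0 0 0;0.65 -19 -32 0 0 0 0;0.65 -19 -32 0 0 0 0;0.65 -19 -32 0 0 0 0"

```text
time_s: 20.22
position: [0.4432, 0.3709, 0.1879]
tool_rot: [[0.97, -0.242, 0.001], [-0.242, -0.97, 0.0], [0.001, -0.0, -1.0]]
ft_force: [-0.2, 0.5, -0.8]
grip_width: 0.0554
gripper_force: 0.0
```

>>> servo_tool --deltas "0.65 0 0 40 0 0 0;0.65 0 0 40 0 0 0;0.65 0 0 40 0 0 0;0.65 0 0 0 0 0 0;0.65 0 0 0 0 0 0"

```text
time_s: 20.63
position: [0.4438, 0.369, 0.0671]
tool_rot: [[0.97, -0.242, -0.003], [-0.242, -0.97, -0.001], [-0.002, 0.002, -1.0]]
ft_force: [0.9, 0.5, 1.1]
grip_width: 0.0555
gripper_force: 0.0
```

```bash
python3 - <<'E'
from h import *
st(); p=snap('wrist','w9'); fish(p,(.397,.612,.20,.42),.025,.05)
E
```

```text
t 20.63 p [0.4438 0.369  0.0671] yaw -13.99 z [-0.0025 -0.0013 -1.    ] w 0.0555 gf 0.0 F [0.9408 0.4614 1.0806] q [ 28.   34.   83.    0.   63.2 132. ]
fish blob 2469 rectc 429.1 352.2 size 65.0 26.4 ang -25.6 pca -21.2 ztop 0.0365 col [223. 190. 150.]
```

The last fish was knocked aside, to (429,352) at yaw -25°, so I'm correcting for that.

>>> servo_tool --deltas "0.65 -10.2 19.9 0 0 0 0;0.65 0 0 0 0 0 0.1;0.65 0 0 20 0 0 0.1;0.65 0 0 0 0 0 0;0.65 0 0 0 0 0 0"

```text
time_s: 21.1
position: [0.4303, 0.3527, 0.0494]
tool_rot: [[0.904, -0.427, 0.002], [-0.427, -0.904, 0.001], [0.002, -0.002, -1.0]]
ft_force: [-0.3, 0.4, -0.2]
grip_width: 0.0552
gripper_force: 0.0
```

```bash
python3 - <<'E'
from h import *
st(); p=snap('wrist','w10'); fish(p,(.397,.612,.20,.42),.025,.05)
E
```

```text
t 21.1 p [0.4303 0.3527 0.0494] yaw -25.3 z [ 0.0022  0.0012 -1.    ] w 0.0552 gf 0.0 F [-0.3455  0.3537 -0.1587] q [ 27.1  33.6  87.8   0.   58.5 142.4]
fish blob 3031 rectc 428.8 352.4 size 65.3 26.5 ang -19.7 pca -20.9 ztop 0.0365 col [236. 214. 181.]
```

>>> servo_tool --deltas "0.65 -1 0 20 0 0 -0.08;0.65 0 0 14 0 0 0;0.65 0 0 4 0 0 0;0.65 0 0 0 0 0 0;0 0 0 0 0 0 0;0 0 0 0 0 0 0;0 0 0 0 0 0 0;0 0 0 0 0 0 0"

```text
time_s: 21.82
position: [0.4292, 0.3532, 0.0107]
tool_rot: [[0.934, -0.356, 0.002], [-0.356, -0.934, 0.001], [0.002, -0.002, -1.0]]
ft_force: [0.2, -0.4, 6.7]
grip_width: 0.0269
gripper_force: 50.6
```

>>> servo_tool --deltas "0 0 0 0 0 0 0;0 0 0 -30 0 0 0;0 0 0 -40 0 0 0;0 0 0 -30 0 0 -0.1;0 0 0 -30 0 0 -0.1;0 0 0 -20 0 0 -0.07;0 20.9 31.9 0 0 0 0;0 20.9 31.9 0 0 0 0"

```text
time_s: 22.48
position: [0.4642, 0.2859, 0.1614]
tool_rot: [[0.996, -0.09, 0.004], [-0.09, -0.996, 0.001], [0.004, -0.002, -1.0]]
ft_force: [1.5, -0.8, -1.2]
grip_width: 0.0269
gripper_force: 49.7
```

```bash
python3 - <<'E'
from h import *
st()
E
```

```text
t 22.48 p [0.4642 0.2859 0.1614] yaw -5.15 z [ 0.0038  0.0014 -1.    ] w 0.0269 gf 49.7 F [ 1.4582 -0.7989 -1.2153] q [ 19.2  24.7  81.9   0.   73.1 114.3]
```

>>> servo_tool --deltas "0 20.9 31.9 0 0 0 0;0 20.9 31.9 0 0 0 0;0 20.9 31.9 0 0 0 0;0 20.9 31.9 0 0 0 0;0 20.9 31.9 0 0 0 0;0 20.9 31.9 0 0 0 0;0 20.9 31.9 0 0 0 0;0 20.9 31.9 0 0 0 0"

```text
time_s: 23.15
position: [0.6071, 0.0137, 0.16]
tool_rot: [[0.996, -0.094, 0.001], [-0.094, -0.996, -0.0], [0.001, 0.0, -1.0]]
ft_force: [1.2, 1.0, 0.1]
grip_width: 0.0269
gripper_force: 49.6
```

>>> servo_tool --deltas "0 20.9 31.9 0 0 0 0;0 0 0 0 0 0 0;0 0 0 40 0 0 0;0 0 0 40 0 0 0;0 0 0 0 0 0 0;0 0 0 0 0 0 0"

```text
time_s: 23.65
position: [0.6237, -0.018, 0.0789]
tool_rot: [[0.996, -0.094, -0.003], [-0.094, -0.996, 0.001], [-0.003, -0.0, -1.0]]
ft_force: [-0.3, 1.0, 0.9]
grip_width: 0.0271
gripper_force: 49.6
```

```bash
python3 - <<'E'
from h import *
st(); p=snap('wrist','w11'); fish(p,(.5,.67,-.1,.07),.044,.12)
E
```

```text
t 23.65 p [ 0.6237 -0.018   0.0789] yaw -5.39 z [-0.0032  0.0007 -1.    ] w 0.0271 gf 49.6 F [-0.286   1.0287  0.9226] q [-12.5  37.   74.1   0.   69.1  82.9]
fish blob 9790 rectc 607.2 -15.7 size 98.9 93.5 ang -65.2 pca 12.7 ztop 0.1167 col [125. 103.  78.]
```

View pics/w11.png

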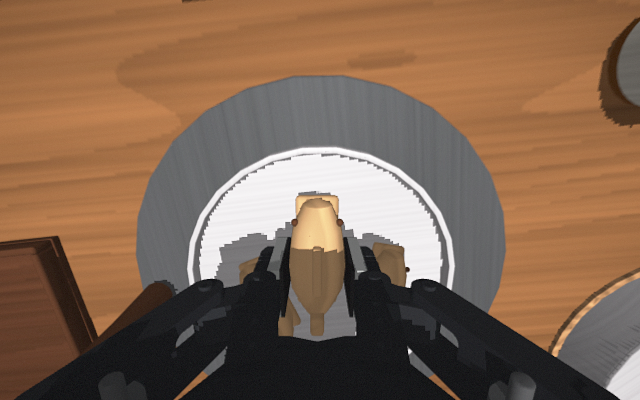

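The fish is held over the free right part of the pan, with fish A and B showing at its sides. I'll lower it 5 mm further out, release and look.

>>> servo_tool --deltas "0 5 0 0 0 0 0;0 0 0 25 0 0 0;0 0 0 12 0 0 0;0 0 0 5 0 0 0;0 0 0 0 0 0 0;0.47 0 0 0 0 0 0;0.47 0 0 0 0 0 0;0.47 0 0 0 0 0 0"

```text
time_s: 24.37
position: [0.63, -0.0187, 0.0387]
tool_rot: [[0.996, -0.094, 0.002], [-0.094, -0.996, -0.001], [0.002, 0.0, -1.0]]
ft_force: [-0.7, -0.5, -0.9]
grip_width: 0.0399
gripper_force: 0.0
```

>>> servo_tool --deltas "0.47 0 0 -30 0 0 0;0.47 0 0 -40 0 0 0;0.47 0 0 -40 0 0 0;0.47 0 0 -40 0 0 0;1 0 20 -30 0 0 0;1 -20 20 -30 0 0 0;1 -20 0 0 0 0 0;1 0 0 0 0 0 0"

```text
time_s: 25.03
position: [0.584, -0.0552, 0.2505]
tool_rot: [[0.995, -0.095, 0.004], [-0.095, -0.995, -0.001], [0.004, 0.001, -1.0]]
ft_force: [0.2, -0.5, -0.5]
grip_width: 0.0849
gripper_force: 0.0
```

```bash
python3 - <<'E'
from h import *
st(); p=snap('wrist','w12'); fish(p,(.48,.69,-.12,.09),.046,.075)
W=cloud(p);z=W[...,2]
m=(z>.037)&(z<.0435)&(abs(np.hypot(W[...,0]-.583,W[...,1]+.018)-.09)<.01); s=W[m][:,:2]
from scipy.optimize import least_squares
r=least_squares(lambda a:np.hypot(s[:,0]-a[0],s[:,1]-a[1])-.090,[.583,-.018],loss='soft_l1',f_scale=.002); print(len(s),r.x,np.median(abs(r.fun)))
s=W[(z>.06)&(z<.09)]; (print('cover?'))
from scipy import ndimage
for lo,hi in[(.04,.055),(.08,.094),(.106,.118)]:
    L,k=ndimage.label((z>lo)&(z<hi))
    for i in range(1,k+1):
        s=W[L==i]
        if len(s)>200: print(lo,len(s),s.mean(0),cv2.minEnclosingCircle((s[:,:2]*1000).astype(np.float32)))
E
```

```text
t 25.03 p [ 0.584  -0.0552  0.2505] yaw -5.47 z [ 0.004  -0.0013 -1.    ] w 0.0849 gf 0.0 F [ 0.2327 -0.4958 -0.5227] q [-16.9  24.8  66.4  -0.   88.6  78.5]
fish blob 1040 rectc 630.1 -19.9 size 65.8 26.5 ang -7.3 pca -5.4 ztop 0.0606 col [219. 179. 129.]
fish blob 908 rectc 572.2 -58.6 size 65.8 27.2 ang -20.3 pca -15.7 ztop 0.0605 col [217. 178. 128.]
fish blob 918 rectc 570.5 20.0 size 65.7 27.9 ang 26.3 pca 18.5 ztop 0.0605 col [217. 178. 129.]
1737 [ 0.5852 -0.0177] 0.0011741966999573306
cover?
0.04 848 [ 0.7048 -0.2369  0.0476] ((708.9029541015625, -255.49069213867188), 31.638872146606445)
0.04 2952 [0.6831 0.2601 0.0479] ((686.5046997070312, 267.76470947265625), 45.332454681396484)
0.04 1385 [ 0.5932 -0.0177  0.0412] ((584.9671630859375, -17.35746955871582), 91.79283142089844)
0.04 652 [ 0.6357 -0.0218  0.0512] ((631.7172241210938, -20.579696655273438), 32.32936477661133)
0.04 570 [ 0.5792 -0.0597  0.0511] ((575.47705078125, -58.06110382080078), 30.892858505249023)
0.04 626 [0.5761 0.0186 0.0507] ((571.4688720703125, 18.933204650878906), 32.94551467895508)
0.04 14602 [ 0.4664 -0.3225  0.0464] ((449.63275146484375, -322.4295349121094), 101.72628021240234)
0.08 523 [ 0.4508 -0.3201  0.0855] ((449.7236022949219, -321.4650573730469), 15.194314956665039)
0.106 321 [0.5824 0.0986 0.11  ] ((581.5958251953125, 100.10135650634766), 10.455626487731934)
```

View pics/w12.png

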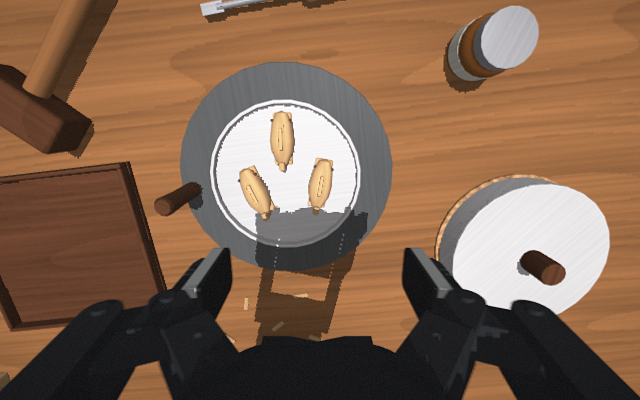

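All three fish sit inside the wall at (282,140), (256,190) and (321,184), and the tray is empty. Now the cover.

>>> servo_tool --deltas "1 0 0 0 0 0 -0.095;1 -16.8 33.3 0 0 0 0;1 -16.8 33.3 0 0 0 0;1 -16.8 33.3 0 0 0 0;1 -16.8 33.3 0 0 0 0;1 -16.8 33.3 0 0 0 0;1 -16.8 33.3 0 0 0 0;1 -16.8 33.3 0 0 0 0"

```text
time_s: 25.75
position: [0.4679, -0.2892, 0.2469]
tool_rot: [[1.0, 0.001, -0.0], [0.001, -1.0, 0.001], [-0.0, -0.001, -1.0]]
ft_force: [0.8, -0.5, 0.2]
grip_width: 0.0854
gripper_force: 0.0
```

>>> servo_tool --deltas "1 -16.8 33.3 0 0 0 0;1 0 0 30 0 0 0;1 0 0 40 0 0 0;1 0 0 20 0 0 0;1 0 0 0 0 0 0;1 0 0 0 0 0 0;1 0 0 0 0 0 0" --newtons 60

```text
time_s: 26.33
position: [0.4526, -0.3217, 0.1588]
tool_rot: [[1.0, 0.001, 0.002], [0.001, -1.0, -0.002], [0.002, 0.002, -1.0]]
ft_force: [0.2, 0.8, 0.9]
grip_width: 0.0852
gripper_force: 0.0
```

```bash
python3 - <<'E'
from h import *
st(); p=snap('wrist')
W=cloud(p);z=W[...,2]
from scipy import ndimage
for lo,hi in[(.04,.055),(.08,.094)]:
    L,k=ndimage.label((z>lo)&(z<hi)&(np.hypot(W[...,0]-.45,W[...,1]+.322)<.12))
    for i in range(1,k+1):
        s=W[L==i]
        if len(s)>200: print(lo,len(s),s.mean(0),cv2.minEnclosingCircle((s[:,:2]*1000).astype(np.float32)))
E
```

```text
t 26.33 p [ 0.4526 -0.3217  0.1588] yaw 0.08 z [ 0.0017 -0.0018 -1.    ] w 0.0852 gf 0.0 F [0.1947 0.8423 0.8862] q [-47.6  25.8  80.4   0.   73.6  42.3]
0.04 36003 [ 0.4578 -0.3226  0.0462] ((448.73876953125, -322.7645568847656), 101.05003356933594)
0.08 1097 [ 0.4504 -0.3226  0.0858] ((449.3521423339844, -322.5372009277344), 14.855660438537598)
```

>>> servo_tool --deltas "1 -3 1 20 0 0 0;1 0 0 40 0 0 0;1 0 0 32 0 0 0;1 0 0 11 0 0 0;1 0 0 0 0 0 0;1 0 0 0 0 0 0;0 0 0 0 0 0 0;0 0 0 0 0 0 0"

```text
time_s: 27.05
position: [0.4494, -0.3229, 0.0562]
tool_rot: [[1.0, 0.001, 0.002], [0.001, -1.0, -0.003], [0.002, 0.003, -1.0]]
ft_force: [-0.2, -0.2, 0.5]
grip_width: 0.0635
gripper_force: 0.0
```

>>> servo_tool --deltas "0 0 0 0 0 0 0;0 0 0 0 0 0 0;0 0 0 0 0 0 0;0 0 0 0 0 0 0;0 0 0 -15 0 0 0;0 0 0 -30 0 0 0;0 0 0 -30 0 0 0;0 0 0 -30 0 0 0"

```text
time_s: 27.72
position: [0.4483, -0.3218, 0.1603]
tool_rot: [[1.0, 0.001, -0.001], [0.001, -1.0, 0.001], [-0.001, -0.001, -1.0]]
ft_force: [0.7, -0.9, -2.6]
grip_width: 0.0285
gripper_force: 59.5
```

>>> servo_tool --deltas "0 0 0 -15 0 0 0;0 0 0 0 0 0 0;0 0 0 0 0 0 0"

```text
time_s: 27.97
position: [0.4484, -0.322, 0.1741]
tool_rot: [[1.0, 0.001, 0.0], [0.001, -1.0, -0.0], [0.0, 0.0, -1.0]]
ft_force: [-1.1, 0.3, -3.4]
grip_width: 0.0286
gripper_force: 59.7
```

```bash
python3 - <<'E'
from h import *
st(); p=snap('wrist','w13')
W=cloud(p);z=W[...,2]
m=(z>.145)&(z<.19)
from scipy import ndimage
L,k=ndimage.label(m)
for i in range(1,k+1):
    s=W[L==i]
    if len(s)>3000:
        A=np.c_[s[:,:2],np.ones(len(s))]; c=np.linalg.lstsq(A,s[:,2],rcond=None)[0]
        print(len(s),s.mean(0),'tilt',c[:2],cv2.minEnclosingCircle((s[:,:2]*1000).astype(np.float32)))
E
```

```text
t 27.97 p [ 0.4484 -0.322   0.1741] yaw 0.05 z [ 0.0001 -0.0001 -1.    ] w 0.0286 gf 59.7 F [-1.0959  0.3076 -3.3957] q [-48.   24.7  79.5   0.   75.7  42. ]
65952 [ 0.4876 -0.3227  0.1654] tilt [-0.0103 -0.0012] ((448.6720886230469, -322.60498046875), 100.90914154052734)
```

>>> servo_tool --deltas "0 13.5 -30.4 0 0 0 0;0 13.5 -30.4 0 0 0 0;0 13.5 -30.4 0 0 0 0;0 13.5 -30.4 0 0 0 0;0 13.5 -30.4 0 0 0 0;0 13.5 -30.4 0 0 0 0;0 13.5 -30.4 0 0 0 0;0 13.5 -30.4 0 0 0 0"

```text
time_s: 28.68
position: [0.5561, -0.0771, 0.1722]
tool_rot: [[1.0, 0.001, -0.004], [0.001, -1.0, 0.001], [-0.004, -0.001, -1.0]]
ft_force: [0.8, -0.1, -2.9]
grip_width: 0.0285
gripper_force: 59.9
```

>>> servo_tool --deltas "0 13.5 -30.4 0 0 0 0;0 13.5 -30.4 0 0 0 0;0 0 0 0 0 0 0;0 0 0 0 0 0 0;0 0 0 30 0 0 0;0 0 0 10 0 0 0;0 0 0 0 0 0 0;0 0 0 0 0 0 0"

```text
time_s: 29.35
position: [0.5828, -0.0188, 0.1337]
tool_rot: [[1.0, -0.0, -0.002], [-0.0, -1.0, 0.0], [-0.002, -0.0, -1.0]]
ft_force: [-0.4, 0.6, -2.6]
grip_width: 0.0284
gripper_force: 60.2
```

```bash
cat >> h.py <<'E'
def coverpos(lo,hi,save=None):
    from scipy import ndimage
    st(); p=snap('wrist',save); W=cloud(p);z=W[...,2]
    L,k=ndimage.label((z>lo)&(z<hi))
    for i in range(1,k+1):
        s=W[L==i]
        if len(s)>3000:
            A=np.c_[s[:,:2],np.ones(len(s))]; c=np.linalg.lstsq(A,s[:,2],rcond=None)[0]
            print(len(s),s.mean(0),'tilt',c[:2],cv2.minEnclosingCircle((s[:,:2]*1000).astype(np.float32)))
    return p,W
E
python3 - <<'E'
from h import *
p,W=coverpos(.11,.15); z=W[...,2]
d=np.hypot(W[...,0]-.583,W[...,1]+.018)
m=(z>.024)&(z<.036)&(d>.11)&(d<.15)
from scipy import ndimage
e=m&~ndimage.binary_erosion(m); s=W[e]; s=s[np.hypot(s[:,0]-.584,s[:,1]+.018)>.129][:,:2]
from scipy.optimize import least_squares
r=least_squares(lambda a:np.hypot(s[:,0]-a[0],s[:,1]-a[1])-.134,[.583,-.018],loss='soft_l1',f_scale=.002); print(len(s),r.x,np.median(abs(r.fun)))
E
```

```text
t 29.35 p [ 0.5828 -0.0188  0.1337] yaw -0.02 z [-0.0023  0.0004 -1.    ] w 0.0284 gf 60.2 F [-0.3669  0.6466 -2.5963] q [-13.5  30.   77.6  -0.   72.6  76.6]
66056 [ 0.6221 -0.0195  0.125 ] tilt [-0.0132 -0.0009] ((582.793701171875, -19.61379623413086), 101.17359924316406)
375 [ 0.5831 -0.0174] 0.00048787272930053693
```

>>> servo_tool --deltas "0 0 -2 15 0 0 0;0 0 0 15 0 0 0;0 0 0 10 0 0 0;0 0 0 6 0 0 0;0 0 0 4 0 0 0;0 0 0 0 0 0 0;0 0 0 0 0 0 0"

```text
time_s: 29.98
position: [0.5836, -0.0162, 0.0849]
tool_rot: [[1.0, 0.001, 0.001], [0.001, -1.0, -0.0], [0.001, 0.0, -1.0]]
ft_force: [-0.3, -0.4, -2.7]
grip_width: 0.0283
gripper_force: 60.2
```

```bash
python3 - <<'E'
from h import *
coverpos(.066,.1)
E
```

```text
t 29.98 p [ 0.5836 -0.0162  0.0849] yaw 0.04 z [ 0.0008 -0.0002 -1.    ] w 0.0283 gf 60.2 F [-0.3036 -0.4015 -2.7285] q [-13.2  33.1  81.   -0.   65.8  76.8]
65893 [ 0.6229 -0.0169  0.0762] tilt [-0.0088 -0.0015] ((584.0835571289062, -16.93250846862793), 100.76341247558594)
```

Cover is over the wall and centred (top at 0.076, force still just its weight). Lowering the last 4 mm and releasing.

>>> servo_tool --deltas "0 0 0 3 0 0 0;0 0 0 2 0 0 0;0 0 0 0 0 0 0;0 0 0 0 0 0 0;1 0 0 0 0 0 0;1 0 0 0 0 0 0;1 0 0 0 0 0 0;1 0 0 0 0 0 0"

```text
time_s: 30.7
position: [0.5834, -0.0161, 0.0793]
tool_rot: [[1.0, 0.001, 0.0], [0.001, -1.0, 0.0], [0.0, -0.0, -1.0]]
ft_force: [0.7, 0.1, 0.5]
grip_width: 0.0752
gripper_force: 0.0
```

>>> servo_tool --deltas "1 0 0 -35 0 0 0;1 0 0 -40 0 0 0;1 0 0 -40 0 0 0;1 0 0 0 0 0 0;1 0 0 0 0 0 0"

```text
time_s: 31.12
position: [0.5841, -0.0162, 0.1964]
tool_rot: [[1.0, 0.001, 0.005], [0.001, -1.0, -0.001], [0.005, 0.001, -1.0]]
ft_force: [-0.1, -0.4, -0.8]
grip_width: 0.0855
gripper_force: 0.0
```

```bash
python3 - <<'E'
from h import *
p,W=coverpos(.066,.082); z=W[...,2]
from scipy import ndimage
L,k=ndimage.label((z>.104)&(z<.12))
for i in range(1,k+1):
    s=W[L==i]
    if len(s)>100: print(len(s),s.mean(0),cv2.minEnclosingCircle((s[:,:2]*1000).astype(np.float32)))
for c in('scene','side'):
    p=snap(c)
    for r in env.spot_point('crank_top',p)[:1]: print(c,r['conf'],at_z(p,r['uv'],.112),at_d(p,r['uv']))
E
```

```text
t 31.12 p [ 0.5841 -0.0162  0.1964] yaw 0.05 z [ 0.0048 -0.0011 -1.    ] w 0.0855 gf 0.0 F [-0.0902 -0.3827 -0.7833] q [-13.2  26.6  72.3   0.   80.8  76.8]
4356 [ 0.7091 -0.253   0.074 ] tilt [ 0.0108 -0.0481] ((710.468017578125, -256.3836364746094), 29.371490478515625)
33656 [ 0.5923 -0.0169  0.0722] tilt [ 0.0005 -0.0011] ((584.07666015625, -16.740488052368164), 100.96046447753906)
1018 [ 0.5856 -0.0169  0.1117] ((584.3820190429688, -16.993785858154297), 14.709837913513184)
507 [0.5828 0.0985 0.1099] ((581.569091796875, 100.06824493408203), 10.568337440490723)
scene 0.9 [0.5907 0.0953 0.112 ] [0.5869 0.0968 0.1082]
side 0.92 [0.5793 0.1097 0.112 ] [0.5821 0.1058 0.1087]
```

Cover is seated flat (top 0.072, level). Computing the circle for the crank.

>>> servo_tool --deltas "0.6 -0.8 -38.5 0 0 0 0;0.6 -0.8 -38.5 0 0 0 0;0.6 -0.8 -38.5 0 0 0 0;0.6 0 0 40 0 0 0;0.6 0 0 25 0 0 0;0.6 0 0 0 0 0 0;0.6 0 0 0 0 0 0" --newtons 30

```text
time_s: 31.95
position: [0.5804, 0.0994, 0.1284]
tool_rot: [[1.0, 0.001, -0.003], [0.001, -1.0, 0.0], [-0.003, -0.0, -1.0]]
ft_force: [0.5, -0.4, 0.6]
grip_width: 0.0511
gripper_force: 0.0
```

```bash
python3 - <<'E'
from h import *
from scipy import ndimage
st(); p=snap('wrist'); W=cloud(p);z=W[...,2]
L,k=ndimage.label((z>.104)&(z<.12)&(W[...,1]>.07))
for i in range(1,k+1):
    s=W[L==i]
    if len(s)>100: print(len(s),s.mean(0),cv2.minEnclosingCircle((s[:,:2]*1000).astype(np.float32)))
rows=[]
for k in range(40):
    d=np.radians(90.7+10*k+95); rows.append(f'0 {20.57*np.cos(d):.1f} {-20.57*np.sin(d):.1f} 0 0 0 0')
for i in range(0,40,8): print(';'.join(rows[i:i+8]))
E
```

```text
t 31.95 p [0.5804 0.0994 0.1284] yaw 0.04 z [-0.0033  0.0001 -1.    ] w 0.0511 gf 0.0 F [ 0.4873 -0.4398  0.6043] q [-1.8 30.8 77.  -0.  72.4 88.2]
894 [0.5832 0.1005 0.1101] ((581.3444213867188, 100.58868408203125), 10.468737602233887)
0 -20.5 2.0 0 0 0 0;0 -19.8 5.6 0 0 0 0;0 -18.5 8.9 0 0 0 0;0 -16.7 12.0 0 0 0 0;0 -14.4 14.7 0 0 0 0;0 -11.6 17.0 0 0 0 0;0 -8.5 18.7 0 0 0 0;0 -5.1 19.9 0 0 0 0
0 -1.5 20.5 0 0 0 0;0 2.0 20.5 0 0 0 0;0 5.6 19.8 0 0 0 0;0 8.9 18.5 0 0 0 0;0 12.0 16.7 0 0 0 0;0 14.7 14.4 0 0 0 0;0 17.0 11.6 0 0 0 0;0 18.7 8.5 0 0 0 0
0 19.9 5.1 0 0 0 0;0 20.5 1.5 0 0 0 0;0 20.5 -2.0 0 0 0 0;0 19.8 -5.6 0 0 0 0;0 18.5 -8.9 0 0 0 0;0 16.7 -12.0 0 0 0 0;0 14.4 -14.7 0 0 0 0;0 11.6 -17.0 0 0 0 0
0 8.5 -18.7 0 0 0 0;0 5.1 -19.9 0 0 0 0;0 1.5 -20.5 0 0 0 0;0 -2.0 -20.5 0 0 0 0;0 -5.6 -19.8 0 0 0 0;0 -8.9 -18.5 0 0 0 0;0 -12.0 -16.7 0 0 0 0;0 -14.7 -14.4 0 0 0 0
0 -17.0 -11.6 0 0 0 0;0 -18.7 -8.5 0 0 0 0;0 -19.9 -5.1 0 0 0 0;0 -20.5 -1.5 0 0 0 0;0 -20.5 2.0 0 0 0 0;0 -19.8 5.6 0 0 0 0;0 -18.5 8.9 0 0 0 0;0 -16.7 12.0 0 0 0 0
```

>>> servo_tool --deltas "0.6 0.5 -1 25 0 0 0;0.6 0 0 15 0 0 0;0.6 0 0 3 0 0 0;0.6 0 0 0 0 0 0;0 0 0 0 0 0 0;0 0 0 0 0 0 0;0 0 0 0 0 0 0;0 0 0 0 0 0 0"

```text
time_s: 32.67
position: [0.5821, 0.101, 0.088]
tool_rot: [[1.0, 0.001, 0.003], [0.001, -1.0, 0.001], [0.003, -0.001, -1.0]]
ft_force: [-1.5, 4.9, 6.1]
grip_width: 0.0187
gripper_force: 29.5
```

>>> servo_tool --deltas "0 -20.5 2.0 0 0 0 0;0 -19.8 5.6 0 0 0 0;0 -18.5 8.9 0 0 0 0;0 -16.7 12.0 0 0 0 0"

```text
time_s: 33.0
position: [0.5067, 0.0714, 0.088]
tool_rot: [[1.0, 0.002, 0.006], [0.002, -1.0, -0.001], [0.006, 0.001, -1.0]]
ft_force: [6.3, -5.3, 5.3]
grip_width: 0.0186
gripper_force: 30.9
```

>>> servo_tool --deltas "0 -14.4 14.7 0 0 0 0;0 -11.6 17.0 0 0 0 0;0 -8.5 18.7 0 0 0 0;0 -5.1 19.9 0 0 0 0;0 -1.5 20.5 0 0 0 0;0 2.0 20.5 0 0 0 0;0 5.6 19.8 0 0 0 0;0 8.9 18.5 0 0 0 0"

```text
time_s: 33.67
position: [0.4843, -0.0789, 0.0881]
tool_rot: [[1.0, -0.001, 0.009], [-0.001, -1.0, -0.0], [0.009, 0.0, -1.0]]
ft_force: [15.6, 9.8, 0.6]
grip_width: 0.019
gripper_force: 30.6
```

>>> servo_tool --deltas "0 12.0 16.7 0 0 0 0;0 14.7 14.4 0 0 0 0;0 17.0 11.6 0 0 0 0;0 18.7 8.5 0 0 0 0;0 19.9 5.1 0 0 0 0;0 20.5 1.5 0 0 0 0;0 20.5 -2.0 0 0 0 0;0 19.8 -5.6 0 0 0 0"

```text
time_s: 34.33
position: [0.6259, -0.1279, 0.088]
tool_rot: [[1.0, 0.0, 0.002], [0.0, -1.0, -0.0], [0.002, 0.0, -1.0]]
ft_force: [-3.3, 3.8, 7.0]
grip_width: 0.0187
gripper_force: 31.2
```

```bash
python3 - <<'E'
from h import *
o=st(); d=o['position'][:2]-np.array([.583,-.0175]); print(np.hypot(*d),np.degrees(np.arctan2(d[1],d[0])))
E
```

```text
t 34.33 p [ 0.6259 -0.1279  0.088 ] yaw 0.02 z [ 0.0019 -0.0002 -1.    ] w 0.0187 gf 31.2 F [-3.289   3.8104  7.0444] q [-22.2  37.6  71.    0.   71.2  67.8]
0.11843234548174354 -68.78671397267993
```

>>> servo_tool --deltas "0 18.5 -8.9 0 0 0 0;0 16.7 -12.0 0 0 0 0;0 14.4 -14.7 0 0 0 0;0 11.6 -17.0 0 0 0 0;0 8.5 -18.7 0 0 0 0;0 5.1 -19.9 0 0 0 0;0 1.5 -20.5 0 0 0 0;0 -2.0 -20.5 0 0 0 0"

```text
time_s: 35.0
position: [0.7015, 0.0048, 0.0881]
tool_rot: [[1.0, 0.0, 0.008], [0.0, -1.0, -0.001], [0.008, 0.001, -1.0]]
ft_force: [6.6, -0.7, 3.1]
grip_width: 0.0189
gripper_force: 30.7
```

>>> servo_tool --deltas "0 -5.6 -19.8 0 0 0 0;0 -8.9 -18.5 0 0 0 0;0 -12.0 -16.7 0 0 0 0;0 -14.7 -14.4 0 0 0 0;0 -17.0 -11.6 0 0 0 0;0 -18.7 -8.5 0 0 0 0;0 -19.9 -5.1 0 0 0 0;0 -20.5 -1.5 0 0 0 0"

```text
time_s: 35.67
position: [0.5816, 0.1013, 0.088]
tool_rot: [[1.0, 0.002, 0.004], [0.002, -1.0, -0.0], [0.004, 0.0, -1.0]]
ft_force: [2.4, -2.9, 5.4]
grip_width: 0.0188
gripper_force: 31.1
```

>>> servo_tool --deltas "0 -20.5 2.0 0 0 0 0;0 -19.8 5.6 0 0 0 0;0 -18.5 8.9 0 0 0 0;0 -16.7 12.0 0 0 0 0;0 0 0 0 0 0 0;0 0 0 0 0 0 0"

```text
time_s: 36.17
position: [0.5066, 0.0708, 0.088]
tool_rot: [[1.0, -0.0, 0.004], [-0.0, -1.0, -0.001], [0.004, 0.001, -1.0]]
ft_force: [1.3, -1.6, 8.2]
grip_width: 0.019
gripper_force: 31.5
```

```bash
python3 - <<'E'
from h import *
o=st(); d=o['position'][:2]-np.array([.583,-.0175]); print(np.hypot(*d),np.degrees(np.arctan2(d[1],d[0])))
E
```

```text
t 36.17 p [0.5066 0.0708 0.088 ] yaw -0.01 z [ 0.0037 -0.0011 -1.    ] w 0.019 gf 31.5 F [ 1.2692 -1.5946  8.1583] q [-5.3 26.9 92.8 -0.1 60.1 84.7]
0.11682470502048047 130.86851590752113
```

Turned about 400°. Releasing and moving back over the cover.

>>> servo_tool --deltas "0.6 0 0 0 0 0 0;0.6 0 0 0 0 0 0;0.6 0 0 0 0 0 0;0.6 0 0 -30 0 0 0;0.6 0 0 -40 0 0 0;1 0 0 -30 0 0 0;1 26 29.3 0 0 0 0;1 26 29.3 0 0 0 0"

```text
time_s: 36.83
position: [0.5587, 0.0138, 0.1887]
tool_rot: [[1.0, 0.004, 0.004], [0.004, -1.0, -0.0], [0.004, 0.0, -1.0]]
ft_force: [0.7, 0.1, 0.2]
grip_width: 0.0843
gripper_force: 0.0
```

>>> servo_tool --deltas "1 26 29.3 0 0 0 0;1 0 0 0 0 0 0;1 0 0 0 0 0 0" --newtons 60

```text
time_s: 37.08
position: [0.5846, -0.0171, 0.1853]
tool_rot: [[1.0, -0.001, -0.001], [-0.001, -1.0, 0.0], [-0.001, -0.0, -1.0]]
ft_force: [-1.0, -0.3, -0.0]
grip_width: 0.0854
gripper_force: 0.0
```

```bash
python3 - <<'E'
from h import *
from scipy import ndimage
p,W=coverpos(.066,.082,'w14'); z=W[...,2]
L,k=ndimage.label((z>.104)&(z<.12))
for i in range(1,k+1):
    s=W[L==i]
    if len(s)>100: print(len(s),s.mean(0),cv2.minEnclosingCircle((s[:,:2]*1000).astype(np.float32)))
E
```

```text
t 37.08 p [ 0.5846 -0.0171  0.1853] yaw -0.06 z [-0.0014  0.0004 -1.    ] w 0.0854 gf 0.0 F [-1.0281 -0.2931 -0.0486] q [-13.3  27.3  73.    0.   79.7  76.8]
3936 [ 0.7079 -0.2483  0.0738] tilt [ 0.0157 -0.0691] ((708.94970703125, -255.9489288330078), 28.208940505981445)
36286 [ 0.5928 -0.0176  0.0722] tilt [ 0.0006 -0.001 ] ((583.9953002929688, -17.608509063720703), 100.87307739257812)
1118 [ 0.5855 -0.0176  0.1117] ((584.2537231445312, -17.613834381103516), 14.820247650146484)
```

View pics/w14.png

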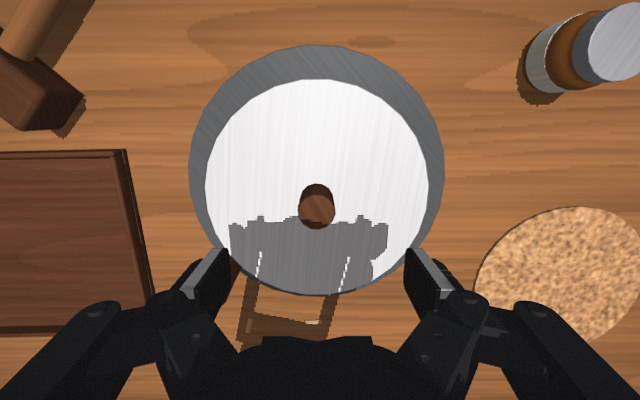

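Cover still seated flat (centre (316,190) px), crank hidden behind the left finger. Grasp, lift, lay on the mat.

>>> servo_tool --deltas "1 0 0 40 0 0 0;1 0 0 40 0 0 0;1 0 0 20 0 0 0;1 0 0 5 0 0 0;1 0 0 0 0 0 0;0 0 0 0 0 0 0;0 0 0 0 0 0 0;0 0 0 0 0 0 0"

```text
time_s: 37.8
position: [0.5846, -0.0159, 0.0831]
tool_rot: [[1.0, 0.001, 0.003], [0.001, -1.0, -0.001], [0.003, 0.001, -1.0]]
ft_force: [0.1, -0.1, 0.5]
grip_width: 0.0514
gripper_force: 0.0
```

>>> servo_tool --deltas "0 0 0 0 0 0 0;0 0 0 0 0 0 0;0 0 0 0 0 0 0;0 0 0 -10 0 0 0;0 0 0 -25 0 0 0;0 0 0 -30 0 0 0;0 0 0 -30 0 0 0;0 0 0 0 0 0 0"

```text
time_s: 38.47
position: [0.586, -0.0164, 0.1828]
tool_rot: [[1.0, 0.001, 0.01], [0.001, -1.0, -0.002], [0.01, 0.002, -1.0]]
ft_force: [0.7, -1.1, -1.7]
grip_width: 0.0287
gripper_force: 59.4
```

```bash
python3 - <<'E'
from h import *
coverpos(.14,.19)
E
```

```text
t 38.47 p [ 0.586  -0.0164  0.1828] yaw 0.05 z [ 0.0102 -0.0023 -0.9999] w 0.0287 gf 59.4 F [ 0.7411 -1.1006 -1.735 ] q [-13.2  27.3  73.5   0.   78.6  76.8]
64053 [ 0.6251 -0.017   0.1729] tilt [ 0.0061 -0.003 ] ((585.7740478515625, -17.131343841552734), 101.0121078491211)
```

>>> servo_tool --deltas "0 -13.6 30.5 0 0 0 0;0 -13.6 30.5 0 0 0 0;0 -13.6 30.5 0 0 0 0;0 -13.6 30.5 0 0 0 0;0 -13.6 30.5 0 0 0 0;0 -13.6 30.5 0 0 0 0;0 -13.6 30.5 0 0 0 0;0 -13.6 30.5 0 0 0 0"

```text
time_s: 39.18
position: [0.4739, -0.261, 0.1753]
tool_rot: [[1.0, 0.001, -0.002], [0.001, -1.0, 0.002], [-0.002, -0.002, -1.0]]
ft_force: [1.2, -0.2, -2.4]
grip_width: 0.0285
gripper_force: 59.7
```

>>> servo_tool --deltas "0 -13.6 30.5 0 0 0 0;0 -13.6 30.5 0 0 0 0;0 0 0 0 0 0 0;0 0 0 40 0 0 0;0 0 0 40 0 0 0;0 0 0 20 0 0 0;0 0 0 0 0 0 0;0 0 0 0 0 0 0"

```text
time_s: 39.85
position: [0.4479, -0.3206, 0.0756]
tool_rot: [[1.0, 0.001, -0.002], [0.001, -1.0, 0.002], [-0.002, -0.002, -1.0]]
ft_force: [-0.2, 0.4, -1.5]
grip_width: 0.0287
gripper_force: 59.9
```

```bash
python3 - <<'E'
from h import *
coverpos(.05,.12)
E
```

```text
t 39.85 p [ 0.4479 -0.3206  0.0756] yaw 0.05 z [-0.0019  0.0022 -1.    ] w 0.0287 gf 59.9 F [-0.1742  0.3789 -1.4799] q [-47.9  31.2  87.    0.   62.   42. ]
73380 [ 0.4809 -0.3212  0.069 ] tilt [-0.0899  0.0014] ((447.8154296875, -321.5034484863281), 100.99110412597656)
```

>>> servo_tool --deltas "0 0 0 10 0 0 0;0 0 0 6 0 0 0;0 0 0 4 0 0 0;0 0 0 2 0 0 0;0 0 0 0 0 0 0"

```text
time_s: 40.32
position: [0.4483, -0.3211, 0.0565]
tool_rot: [[1.0, 0.001, 0.001], [0.001, -1.0, -0.001], [0.001, 0.001, -1.0]]
ft_force: [-6.1, 4.6, 17.8]
grip_width: 0.0283
gripper_force: 62.3
```

```bash
python3 - <<'E'
from h import *
coverpos(.03,.09)
E
```

```text
t 40.32 p [ 0.4483 -0.3211  0.0565] yaw 0.06 z [ 0.001  -0.0013 -1.    ] w 0.0283 gf 62.3 F [-6.0871  4.6079 17.8076] q [-47.9  32.7  88.2  -0.   59.1  42. ]
72039 [ 0.4818 -0.3216  0.0492] tilt [-0.0691 -0.0011] ((447.73028564453125, -321.4551696777344), 101.03409576416016)
```

>>> servo_tool --deltas "0.45 0 0 0 0 0 0;0.45 0 0 0 0 0 0;0.45 0 0 0 0 0 0;1 0 0 0 0 0 0;1 0 0 0 0 0 0;1 0 0 0 0 0 0;1 0 0 -30 0 0 0;1 0 0 -40 0 0 0"

```text
time_s: 41.03
position: [0.447, -0.32, 0.1225]
tool_rot: [[1.0, 0.001, -0.005], [0.001, -1.0, 0.005], [-0.005, -0.005, -1.0]]
ft_force: [-0.2, -0.7, 0.1]
grip_width: 0.0851
gripper_force: 0.0
```

>>> servo_tool --deltas "1 0 0 -40 0 0 0;1 0 0 -40 0 0 0;1 0 0 0 0 0 0"

```text
time_s: 41.28
position: [0.4501, -0.323, 0.2121]
tool_rot: [[1.0, 0.001, 0.009], [0.001, -1.0, -0.01], [0.009, 0.01, -1.0]]
ft_force: [1.0, 0.0, 1.1]
grip_width: 0.0855
gripper_force: 0.0
```

```bash
python3 - <<'E'
from h import *
coverpos(.03,.06)
E
```

```text
t 41.28 p [ 0.4501 -0.323   0.2121] yaw 0.06 z [ 0.0092 -0.0101 -0.9999] w 0.0855 gf 0.0 F [1.0217 0.0457 1.1192] q [-47.9  22.7  76.2   0.   80.3  42. ]
25737 [ 0.4551 -0.3216  0.0463] tilt [ 0.0007 -0.0011] ((448.11285400390625, -321.704833984375), 100.87197875976562)
3292 [ 0.2614 -0.7005  0.0464] tilt [-0.0442 -0.1197] ((239.7538299560547, -709.3189086914062), 65.9402847290039)
```

Cover flat on the mat. Back to the pan.

>>> servo_tool --deltas "1 13.9 -36.5 -6 0 0 0;1 13.9 -36.5 -6 0 0 0;1 13.9 -36.5 -6 0 0 0;1 13.9 -36.5 -6 0 0 0;1 13.9 -36.5 -6 0 0 0;1 13.9 -36.5 -6 0 0 0;1 13.9 -36.5 -6 0 0 0;1 13.9 -36.5 -6 0 0 0"

```text
time_s: 42.0
position: [0.5592, -0.027, 0.2514]
tool_rot: [[1.0, 0.001, -0.002], [0.001, -1.0, 0.0], [-0.002, -0.0, -1.0]]
ft_force: [0.1, -0.9, -0.9]
grip_width: 0.0853
gripper_force: 0.0
```

>>> servo_tool --deltas "1 0 0 0 0 0 0;1 0 0 0 0 0 0" --newtons 50

```text
time_s: 42.17
position: [0.5593, -0.0273, 0.2512]
tool_rot: [[1.0, 0.004, -0.001], [0.004, -1.0, 0.0], [-0.001, -0.0, -1.0]]
ft_force: [-0.7, -0.1, -0.6]
grip_width: 0.0855
gripper_force: 0.0
```

```bash
python3 - <<'E'
from h import *
st(); p=snap('wrist','w15'); fish(p,(.48,.69,-.12,.09),.046,.09)
E
```

```text
t 42.17 p [ 0.5593 -0.0273  0.2512] yaw 0.24 z [-0.0014  0.0003 -1.    ] w 0.0855 gf 0.0 F [-0.686  -0.0662 -0.594 ] q [-14.9  22.1  70.5  -0.   87.5  74.9]
fish blob 1071 rectc 621.0 10.2 size 64.8 27.2 ang 41.1 pca 34.8 ztop 0.0605 col [219. 178. 129.]
fish blob 1034 rectc 601.8 -57.1 size 65.7 27.2 ang 30.5 pca 25.3 ztop 0.0605 col [216. 175. 126.]
fish blob 915 rectc 549.8 1.2 size 65.5 27.0 ang 62.2 pca 58.0 ztop 0.0607 col [221. 181. 132.]
fish blob 239 rectc 510.6 67.7 size 19.2 9.3 ang 60.8 pca 52.7 ztop 0.0887 col [56. 37. 26.]
```

View pics/w15.png

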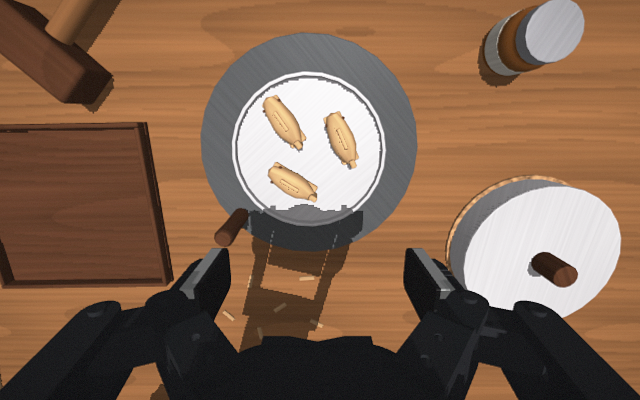

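The fish have turned with the pan: at (340,140), (284,122) and (292,182) px, all inside and flat. The crank is at (228,228). Fish B first, at (602,-57), yaw 26°.

>>> servo_tool --deltas "0.55 21.3 14.9 25 0 0 0;0.55 21.3 14.9 25 0 0 0;0.55 0 0 30 0 0 -0.114;0.55 0 0 30 0 0 -0.114;0.55 0 0 30 0 0 -0.114;0.55 0 0 20 0 0 -0.114;0.55 0 0 0 0 0 0;0.55 0 0 0 0 0 0"

```text
time_s: 42.88
position: [0.6011, -0.06, 0.0917]
tool_rot: [[0.9, 0.436, -0.002], [0.436, -0.9, 0.001], [-0.002, -0.002, -1.0]]
ft_force: [0.2, -0.4, 0.0]
grip_width: 0.0472
gripper_force: 0.0
```

```bash
python3 - <<'E'
from h import *
st(); p=snap('wrist'); fish(p,(.5,.67,-.11,.08),.050,.075)
E
```

```text
t 42.88 p [ 0.6011 -0.06    0.0917] yaw 25.88 z [-0.0023  0.0005 -1.    ] w 0.0472 gf 0.0 F [ 0.1911 -0.3796  0.031 ] q [-16.9  34.5  76.9  -0.   68.8  47.2]
fish blob 2935 rectc 620.2 10.0 size 64.5 25.1 ang 28.4 pca 35.0 ztop 0.0606 col [221. 180. 129.]
fish blob 2405 rectc 600.8 -57.3 size 65.0 25.5 ang 19.5 pca 24.5 ztop 0.0607 col [182. 148. 106.]
fish blob 1986 rectc 552.0 5.1 size 51.5 24.0 ang 67.1 pca 60.0 ztop 0.0605 col [134. 107.  77.]
fish blob 1009 rectc 510.7 67.7 size 19.4 11.1 ang 61.7 pca 59.0 ztop 0.074 col [52. 34. 24.]
```

>>> servo_tool --deltas "0.55 1.2 -2.4 25 0 0 0;0.55 0 0 22 0 0 0;0.55 0 0 8 0 0 0;0.55 0 0 0 0 0 0;0.55 0 0 0 0 0 0;0 0 0 0 0 0 0;0 0 0 0 0 0 0;0 0 0 0 0 0 0"

```text
time_s: 43.6
position: [0.6028, -0.0564, 0.0393]
tool_rot: [[0.898, 0.441, 0.003], [0.441, -0.898, -0.001], [0.003, 0.002, -1.0]]
ft_force: [-0.3, -0.8, 6.7]
grip_width: 0.027
gripper_force: 50.8
```

>>> servo_tool --deltas "0 0 0 0 0 0 0;0 0 0 -30 0 0 0;0 0 0 -40 0 0 0;0 0 0 -40 0 0 0;0 0 0 -20 0 0 0;0 9.8 -33.2 0 0 0 0;0 9.8 -33.2 0 0 0 0;0 9.8 -33.2 0 0 0 0"

```text
time_s: 44.27
position: [0.584, 0.0471, 0.1685]
tool_rot: [[0.898, 0.44, 0.002], [0.44, -0.898, -0.0], [0.002, 0.001, -1.0]]
ft_force: [-0.2, 0.2, -0.7]
grip_width: 0.027
gripper_force: 49.9
```

>>> servo_tool --deltas "0 9.8 -33.2 0 0 0 0;0 9.8 -33.2 0 0 0 0;0 9.8 -33.2 0 0 0 0;0 9.8 -33.2 0 0 0 0;0 9.8 -33.2 0 0 0 0;0 9.8 -33.2 0 0 0 0;0 0 0 40 0 0 0;0 0 0 0 0 0 0"

```text
time_s: 44.93
position: [0.5461, 0.252, 0.1228]
tool_rot: [[0.896, 0.443, -0.008], [0.443, -0.896, -0.002], [-0.008, -0.002, -1.0]]
ft_force: [-1.7, -0.7, -1.9]
grip_width: 0.0268
gripper_force: 49.9
```

>>> servo_tool --deltas "0 0 0 40 0 0 0;0 0 0 40 0 0 0;0 0 0 20 0 0 0;0 0 0 6 0 0 0;0 0 0 0 0 0 0;0 0 0 0 0 0 0"

```text
time_s: 45.43
position: [0.5504, 0.2507, 0.0232]
tool_rot: [[0.898, 0.44, 0.002], [0.44, -0.898, 0.001], [0.002, 0.001, -1.0]]
ft_force: [0.2, 0.4, -0.5]
grip_width: 0.0269
gripper_force: 49.9
```

>>> servo_tool --deltas "0 0 0 2 0 0 0;0 0 0 0 0 0 0"

```text
time_s: 45.6
position: [0.55, 0.251, 0.0209]
tool_rot: [[0.898, 0.441, 0.003], [0.441, -0.898, 0.001], [0.003, 0.001, -1.0]]
ft_force: [-0.5, 0.4, -0.5]
grip_width: 0.0268
gripper_force: 49.9
```

>>> servo_tool --deltas "0 0 0 4 0 0 0;0 0 0 0 0 0 0;0.5 0 0 0 0 0 0;0.5 0 0 0 0 0 0;0.5 0 0 0 0 0 0;0.5 0 0 -30 0 0 0;0.5 0 0 -40 0 0 0;0.5 0 0 -40 0 0 0"

```text
time_s: 46.27
position: [0.5486, 0.2508, 0.1261]
tool_rot: [[0.897, 0.441, -0.002], [0.441, -0.897, -0.001], [-0.002, -0.001, -1.0]]
ft_force: [0.8, 0.1, -0.1]
grip_width: 0.0426
gripper_force: 0.0
```

>>> servo_tool --deltas "0.55 0 0 -40 0 0 0;0.55 -6.1 35.4 0 0 0 0;0.55 -6.1 35.4 0 0 0 0;0.55 -6.1 35.4 0 0 0 0;0.55 -6.1 35.4 0 0 0 0;0.55 -6.1 35.4 0 0 0 0;0.55 -6.1 35.4 0 0 0 0;0.55 -6.1 35.4 0 0 0 0"

```text
time_s: 46.93
position: [0.6203, 0.008, 0.1655]
tool_rot: [[0.897, 0.441, 0.0], [0.441, -0.897, 0.0], [0.0, 0.0, -1.0]]
ft_force: [0.9, 0.9, -0.7]
grip_width: 0.0469
gripper_force: 0.0
```

>>> servo_tool --deltas "0.55 0 0 35 0 0 -0.085;0.55 0 0 35 0 0 -0.085;0.55 0 0 0 0 0 0;0.55 0 0 0 0 0 0;0.55 0 0 0 0 0 0"

```text
time_s: 47.35
position: [0.621, 0.01, 0.0973]
tool_rot: [[0.811, 0.585, 0.003], [0.585, -0.811, -0.0], [0.002, 0.002, -1.0]]
ft_force: [0.2, 0.1, 0.8]
grip_width: 0.0472
gripper_force: 0.0
```

```bash
python3 - <<'E'
from h import *
st(); p=snap('wrist'); fish(p,(.5,.67,-.11,.08),.050,.075)
E
```

```text
t 47.35 p [0.621  0.01   0.0973] yaw 35.81 z [ 0.0025 -0.0004 -1.    ] w 0.0472 gf 0.0 F [0.2404 0.1201 0.8225] q [-10.   35.5  73.7  -0.   70.7  44.2]
fish blob 2241 rectc 620.1 10.1 size 65.3 25.4 ang 36.9 pca 35.0 ztop 0.0606 col [185. 152. 109.]
fish blob 872 rectc 547.8 -5.9 size 43.1 19.8 ang 34.3 pca 44.2 ztop 0.0604 col [123.  97.  70.]
fish blob 192 rectc 511.5 76.7 size 11.6 2.8 ang -41.6 pca -46.7 ztop 0.0728 col [46. 30. 22.]
```

>>> servo_tool --deltas "0.55 0 0 25 0 0 0;0.55 0 0 25 0 0 0;0.55 0 0 9 0 0 0;0.55 0 0 0 0 0 0;0.55 0 0 0 0 0 0;0 0 0 0 0 0 0;0 0 0 0 0 0 0;0 0 0 0 0 0 0"

```text
time_s: 48.07
position: [0.6212, 0.0097, 0.0384]
tool_rot: [[0.81, 0.586, 0.004], [0.586, -0.81, -0.001], [0.003, 0.003, -1.0]]
ft_force: [-0.9, 0.3, 7.2]
grip_width: 0.0271
gripper_force: 50.5
```

>>> servo_tool --deltas "0 0 0 0 0 0 0;0 0 0 -30 0 0 0;0 0 0 -40 0 0 0;0 0 0 -40 0 0 0;0 0 0 -20 0 0 0;0 0.4 -35.9 0 0 0 0;0 0.4 -35.9 0 0 0 0;0 0.4 -35.9 0 0 0 0"

```text
time_s: 48.73
position: [0.5572, 0.0983, 0.1675]
tool_rot: [[0.811, 0.585, 0.002], [0.585, -0.811, 0.0], [0.002, 0.001, -1.0]]
ft_force: [0.8, 1.2, 0.3]
grip_width: 0.0272
gripper_force: 49.6
```

>>> servo_tool --deltas "0 0.4 -35.9 0 0 0 0;0 0.4 -35.9 0 0 0 0;0 0.4 -35.9 0 0 0 0;0 0.4 -35.9 0 0 0 0;0 0.4 -35.9 0 0 0 0;0 0 0 0 0 0 0;0 0 0 40 0 0 0;0 0 0 0 0 0 0"

```text
time_s: 49.4
position: [0.4518, 0.244, 0.1228]
tool_rot: [[0.809, 0.587, -0.007], [0.587, -0.809, -0.002], [-0.006, -0.002, -1.0]]
ft_force: [-1.7, -0.6, -1.7]
grip_width: 0.0265
gripper_force: 49.6
```

>>> servo_tool --deltas "0 0 0 40 0 0 0;0 0 0 40 0 0 0;0 0 0 20 0 0 0;0 0 0 6 0 0 0;0 0 0 0 0 0 0;0 0 0 0 0 0 0"

```text
time_s: 49.9
position: [0.4554, 0.2443, 0.0219]
tool_rot: [[0.81, 0.586, 0.002], [0.586, -0.81, 0.001], [0.002, 0.001, -1.0]]
ft_force: [-0.4, 0.0, 0.4]
grip_width: 0.0271
gripper_force: 49.6
```

>>> servo_tool --deltas "0 0 0 5 0 0 0;0 0 0 0 0 0 0;0.5 0 0 0 0 0 0;0.5 0 0 0 0 0 0;0.5 0 0 0 0 0 0;0.5 0 0 -30 0 0 0;0.5 0 0 -40 0 0 0;0.5 0 0 -40 0 0 0"

```text
time_s: 50.57
position: [0.4536, 0.2441, 0.1265]
tool_rot: [[0.81, 0.587, -0.002], [0.587, -0.81, -0.001], [-0.002, -0.001, -1.0]]
ft_force: [1.2, 0.6, 0.3]
grip_width: 0.0427
gripper_force: 0.0
```

>>> servo_tool --deltas "0.55 0 0 -40 0 0 0;0.55 -9.4 36 0 0 0 0;0.55 -9.4 36 0 0 0 0;0.55 -9.4 36 0 0 0 0;0.55 -9.4 36 0 0 0 0;0.55 -9.4 36 0 0 0 0;0.55 -9.4 36 0 0 0 0;0.55 -9.4 36 0 0 0 0"

```text
time_s: 51.23
position: [0.5491, -0.0003, 0.1656]
tool_rot: [[0.81, 0.587, 0.0], [0.587, -0.81, -0.0], [0.0, 0.0, -1.0]]
ft_force: [1.7, 1.1, 0.7]
grip_width: 0.047
gripper_force: 0.0
```

>>> servo_tool --deltas "0.5 0 0 0 0 0 -0.105;0.5 0 0 0 0 0 -0.105;0.5 0 0 0 0 0 -0.105;0.5 0 0 20 0 0 -0.105;0.5 0 0 20 0 0 0;0.5 0 0 0 0 0 0;0.5 0 0 0 0 0 0"

```text
time_s: 51.82
position: [0.5485, 0.0016, 0.1252]
tool_rot: [[0.501, 0.866, -0.002], [0.866, -0.501, 0.0], [-0.001, -0.002, -1.0]]
ft_force: [0.7, -0.3, 0.9]
grip_width: 0.0426
gripper_force: 0.0
```

```bash
python3 - <<'E'
from h import *
st(); p=snap('wrist','w16'); fish(p,(.48,.67,-.11,.09),.050,.12)
E
```

```text
t 51.82 p [0.5485 0.0016 0.1252] yaw 59.94 z [-0.0016  0.0003 -1.    ] w 0.0426 gf 0.0 F [ 0.7387 -0.3056  0.8543] q [-12.2  27.4  84.    0.   68.6  17.9]
fish blob 1953 rectc 506.1 70.1 size 20.3 20.2 ang -72.1 pca 86.9 ztop 0.1121 col [44. 28. 20.]
fish blob 1792 rectc 548.9 1.0 size 63.8 25.6 ang 61.0 pca 58.4 ztop 0.0607 col [164. 131.  93.]
```

View pics/w16.png

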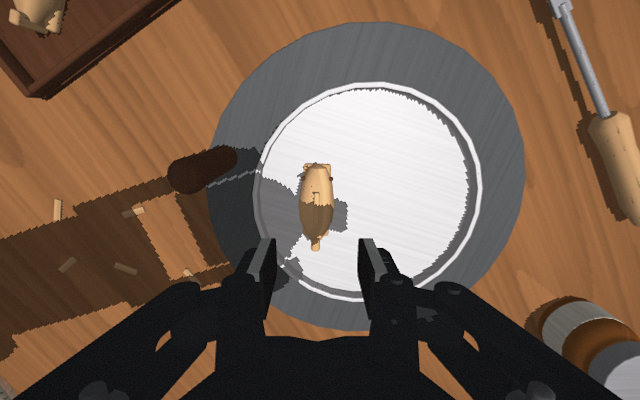

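The last fish is at (316,203) px. The crank at (205,170) is off to the side, clear of the fingers.

>>> servo_tool --deltas "0.5 0 0 35 0 0 0;0.5 0 0 30 0 0 0;0.5 0 0 15 0 0 0;0.5 0 0 5 0 0 0;0.5 0 0 0 0 0 0;0 0 0 0 0 0 0;0 0 0 0 0 0 0;0 0 0 0 0 0 0"

```text
time_s: 52.53
position: [0.5499, 0.0014, 0.0422]
tool_rot: [[0.5, 0.866, 0.004], [0.866, -0.5, -0.001], [0.001, 0.004, -1.0]]
ft_force: [0.0, -0.2, 7.1]
grip_width: 0.0271
gripper_force: 50.1
```

>>> servo_tool --deltas "0 0 0 0 0 0 0;0 0 0 -30 0 0 0;0 0 0 -40 0 0 0;0 0 0 -40 0 0 0;0 0 0 -20 0 0 0;0 27.3 -22.5 0 0 0 0;0 27.3 -22.5 0 0 0 0;0 27.3 -22.5 0 0 0 0"

```text
time_s: 53.2
position: [0.5311, 0.1071, 0.1717]
tool_rot: [[0.502, 0.865, 0.002], [0.865, -0.502, 0.0], [0.001, 0.002, -1.0]]
ft_force: [0.2, 0.5, -1.2]
grip_width: 0.0268
gripper_force: 49.5
```

>>> servo_tool --deltas "0 27.3 -22.5 0 0 0 0;0 27.3 -22.5 0 0 0 0;0 27.3 -22.5 0 0 0 0;0 27.3 -22.5 0 0 0 0;0 27.3 -22.5 0 0 0 0;0 27.3 -22.5 0 0 0 0;0 27.3 -22.5 0 0 0 0;0 0 0 0 0 0 0"

```text
time_s: 53.87
position: [0.4888, 0.3556, 0.171]
tool_rot: [[0.496, 0.868, 0.001], [0.868, -0.496, 0.002], [0.002, -0.0, -1.0]]
ft_force: [-0.6, -0.8, -0.9]
grip_width: 0.0271
gripper_force: 49.5
```

>>> servo_tool --deltas "0 0 0 40 0 0 0;0 0 0 40 0 0 0;0 0 0 40 0 0 0;0 0 0 20 0 0 0;0 0 0 6 0 0 0;0 0 0 0 0 0 0;0 0 0 0 0 0 0"

```text
time_s: 54.45
position: [0.4915, 0.3508, 0.026]
tool_rot: [[0.5, 0.866, 0.002], [0.866, -0.5, 0.001], [0.002, 0.002, -1.0]]
ft_force: [1.3, -0.2, 1.1]
grip_width: 0.0267
gripper_force: 49.5
```

>>> servo_tool --deltas "0 0 0 6 0 0 0;0 0 0 0 0 0 0;0.5 0 0 0 0 0 0;0.5 0 0 0 0 0 0;0.5 0 0 0 0 0 0;0.5 0 0 -30 0 0 0;0.5 0 0 -40 0 0 0;0.5 0 0 -40 0 0 0"

```text
time_s: 55.12
position: [0.49, 0.3502, 0.1294]
tool_rot: [[0.5, 0.866, -0.002], [0.866, -0.5, -0.001], [-0.002, -0.001, -1.0]]
ft_force: [0.6, -0.6, -0.0]
grip_width: 0.0428
gripper_force: 0.0
```

>>> servo_tool --deltas "0.5 0 0 -40 0 0 0;0.5 0 0 -40 0 0 0;0.5 -35 0 0 0 0 0;0.5 -35 0 0 0 0 0;0.5 0 0 0 0 0 0;0.5 0 0 0 0 0 0"

```text
time_s: 55.62
position: [0.455, 0.289, 0.2091]
tool_rot: [[0.502, 0.865, 0.001], [0.865, -0.502, 0.0], [0.001, 0.0, -1.0]]
ft_force: [-0.1, 0.3, 0.5]
grip_width: 0.0426
gripper_force: 0.0
```

```bash
python3 - <<'E'
from h import *
st(); p=snap('wrist','w17'); fish(p,(.396,.612,.196,.423),.025,.05)
p=snap('scene','s17')
for n in ['mallet','gouge','jar']:
    print(n,[(round(r['conf'],2),at_d(p,r['uv'])) for r in env.spot_point(n,p)[:1]])
a=cv2.imread('pics/s17.png')[120:350,120:500]; b=cv2.imread('pics/w17.png')
cv2.imwrite('pics/c17.png',np.hstack([cv2.resize(a,(400,250)),cv2.resize(b,(400,250))]))
E
```

```text
t 55.62 p [0.455  0.289  0.2091] yaw 59.9 z [ 0.0006  0.0003 -1.    ] w 0.0426 gf 0.0 F [-0.1189  0.3493  0.5256] q [19.8 21.7 78.4  0.  79.9 49.9]
fish blob 1104 rectc 491.7 349.5 size 63.3 26.6 ang 53.0 pca 60.3 ztop 0.0367 col [245. 219. 162.]
fish blob 974 rectc 547.9 248.6 size 64.3 25.2 ang 19.7 pca 25.1 ztop 0.0368 col [243. 216. 159.]
fish blob 858 rectc 455.3 243.2 size 64.3 26.4 ang 40.8 pca 35.1 ztop 0.0366 col [244. 217. 160.]
mallet [(0.6, array([0.7919, 0.1954, 0.0365]))]
gouge [(0.82, array([ 0.7897, -0.055 ,  0.0037]))]
jar [(0.75, array([ 0.7377, -0.2589,  0.0497]))]
```

View pics/c17.png

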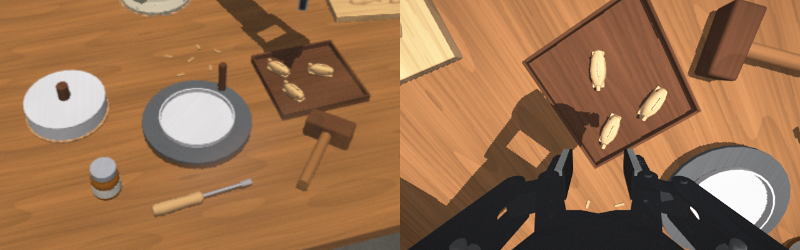

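The cover lies flat on the mat, the pan is empty, all three fish are flat in the tray, and the mallet, gouge and jar haven't moved. Handing in.

```bash
python3 -c "
from rig import env
print(env.close_job())"
```

```text
the job is handed in; nothing more can be done
None
```

The job is handed in (no verdict came back): the three fish went into the pan, the crank turned about 400° anticlockwise with the cover on, and at the end the fish were back in the tray, the cover was flat on the mat, and the mallet, gouge and jar were where they started.

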